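# Stack the desk supplies in their two holders

### The arm

A 6-joint arm with a two-finger parallel gripper is mounted at the origin on the work surface; the furniture and walls round the work are solid. World frame = base frame: x ahead of the robot, y to its left, z up, the work surface at z = 0. Lengths are in m, angles in rad, forces in N, time in s.
With the tool pointing down it reaches from about 0.3 to 0.85 m from the base axis. Payload 4.2 kg.
Tool frame: the origin (TCP) lies on the centre line of the jaws, within the pads' length; the fingertips stand 11 mm ahead of it and the grasp point (between the pads) lies 8 mm behind it (r.finger_overhang is the distance from the TCP to the fingertips, in m); z points along the fingers, x is the direction in which the jaws open and shut, and the axes are right-handed (so a half turn about z gives the same grasp; the last joint's range is limited). The gripper opens to 91 mm and grips with 3 to 60 N. Pads are 32 mm wide; open, the fingers measure 118 mm over their backs; the gripper's body (76 mm by 178 mm) begins 60 mm behind the grasp point.
Start: joints at [1.172, 0.32, 1.565, -0, 1.257, -0.02], TCP at [0.213, 0.534, 0.225] pointing down, gripper open.
Joint ranges: [-3.11, 3.11], [-0.84, 2.01], [0.21, 2.61], [-1.34, 4.49], [0.05, 2.63], [-2.56, 2.56]. Speed limits (rad/s): [2.57, 2.57, 3.14, 3.14, 3.14, 3.14].

### API

Orientations are given as a unit quaternion [w, x, y, z].
In Python, from plant import r gives the robot as it stands.
- The arm moves only by the shell command python3 -m creep 'ROWS' [OPENING] [FORCE]. ROWS is JSON, a list that holds one entry, the list of rows, each a list of 6 numbers: the shift along the world's x, y, z as a fraction of full scale, then the turn, a rotation vector about the world's x, y, z as a fraction of full scale. In form: [[[tx, ty, tz, wx, wy, wz], ...]]. A call has 1 to 5 rows; each row shifts and turns the commanded pose from where the row before left it; what a row does not reach is not made up. Full scale, the value 1, is 0.02 m for a shift and pi rad for a turn. A row lasts 1/8 s, in which the tool goes at most 62.5 mm and 10.7 degrees, less where a joint would pass 70% of its speed; a pose out of reach is approached as far as the arm can. A call with a number of a shift or a turn outside -1 to 1 is refused whole. A call with a gripper value outside its range is refused whole. OPENING is the closure, from 0 (fully open) to 1 (shut), set as the call begins (- or left out, the last holds). The fingers move at their own pace and stop on an object; FORCE is the grip in N (left out, the last holds). Time passes only in rows, so rows that do not move let the fingers close. It gives the time, the measured TCP pose, the force and the opening at its end, in the units of the state.
- r.read_state(): the state, without advancing time (a new reading comes with each control period).
- r.grab_frame(name): name is "side" or "top"; returns a dict with "color" (400x640x3 uint8, blue, green, red), "range_z" (400x640 float32, m along the optical axis (not along the pixel's ray), 0 where there is no reading), "mtx" (3x3 intrinsics, pixels), "R" (3x3) and "t" (3): a world point X has camera coordinates R X + t. Camera axes: x right, y down, z forward; pixel columns grow to the right and rows downward; lengths in m; the calibration is good to about 2 mm. A picture is of the moment at which its call begins.
- r.hand_in(): hands the job in, once; it reports no verdict.
Trained networks look in a picture, given as the dict that the camera call returned (one of the last four; its "shot" number tells which), for a name from the list of things; names that differ only in an ending like _2 or _b are one class to them, and where a whole thing is asked for, a point or a joint stands for the part that bears it (a point fixed in the world has none). Each returns a list of dicts, best first, with "p" (0 to 1); they miss things now and then, are a little off and sometimes report something else, mostly with a low value. They report only what shows in the picture. A call takes as long as a camera call.
- r.spot_in(picture, name): "rect" ([left, top, width, height] in pixels, round what is visible of it).
- r.cut_out(picture, name): "region" (400x640 bool, what is visible of it) and "rect" ([left, top, width, height] in pixels, round what is visible of it).
The state is a dict: "time": time; "joint_positions": joint angles; "dq": joint speeds; "joint_efforts": joint torques, N m; "tcp_pos": TCP position; "ee_rot": TCP orientation; "ft_force": force on the tool from outside, world axes, zero at the start; "moment": the same for the moment, N m; "finger_gap": finger opening in m.
Only numpy, scipy, OpenCV 4.12 (cv2) and the standard library are available. Lean on these libraries where they do the work, as an engineer would, in place of code of your own. Each camera call takes 0.05 s, during which the arm holds its last target.

### The job

Clear the plan chest by stacking the supplies in their blue holders. In the round dish lay the large masking-tape roll flat at the bottom with the smaller clear-tape roll centred flat on top of it, and stand the glue stick upright on the dish's floor, down through the holes of both rolls; in the rectangular holder lay the blue-topped staple carton flat between the two end stops, lengthwise and centred on the base, with the red-topped carton squarely on top of it. Leave the tape measure, loupe and eraser where they lie.

Things in the scene. Friction and masses are not known exactly. Their poses are not given: they have to be found in the camera images.
- dish: Round blue plastic dish with a cork floor, fixed to the surface. 143 mm outside diameter, 132 mm inside the rim; the cork floor is 6 mm and the rim's top 10 mm above the surface. Origin: centre of its underside, z up.
- holder: Rectangular blue plastic holder with a cork pad, fixed to the surface. Base 70 mm (its x) by 108 mm (its y); an end stop, 8 mm thick and as wide as the base, stands across each end of its y, with its top 20 mm above the surface; 92 mm lie between the stops, and the two long sides are open. The pad's top is 6 mm above the surface. Origin: centre of its underside, z up.
- masking_roll: Large roll of masking tape lying flat: beige tape, brown inside, 104 mm outside diameter, 24 mm high, hole about 68 mm across. Loose, 0.1 to 0.2 kg. Too wide to grip whole: grip it across its rim, one finger in the hole. Origin: centre of its underside, z up.
- clear_roll: Smaller roll of clear tape lying flat: beige tape, white inside, 86 mm outside diameter, 25 mm high, hole about 50 mm across. Loose, about 0.1 kg. Too wide to grip whole: grip it across its rim, one finger in the hole. Origin: centre of its underside, z up. (A similar roll lying far back beside the robot's base belongs to the room and is not meant.)
- glue_stick: Glue stick standing upright: white with an orange band, 26 mm diameter, 90 mm high, loose, about 0.035 kg. Origin: centre of its underside, z up.
- blue_carton: Carton of staples with a blue top and white sides, lying flat: 38 mm (its x) by 64 mm (its y) by 22 mm high, loose, about 0.085 kg. Origin: centre of its underside, z up.
- red_carton: Carton of staples with a red top and white sides, the same size as the blue one: 38 mm (its x) by 64 mm (its y) by 22 mm high, loose, about 0.085 kg. Origin: centre of its underside, z up.
- tape_measure: Yellow pocket tape measure, 35 mm (its x) by 78 mm (its y) by 64 mm high, loose; a bystander. Origin: centre of its underside.
- loupe: Black drafting loupe (a stubby round magnifier standing upright), 43 mm diameter, 36 mm high, loose; a bystander. Origin: centre of its underside.
- eraser: Blue-sleeved white eraser, 23 mm (its x) by 58 mm (its y) by 13 mm high, loose; a bystander. Origin: centre of its underside.

How it is judged:
At the end, for the whole second after the job is handed in: Masking roll flat in the dish (16 mm of its centre), clear roll flat on it (12 mm), glue stick upright on the dish floor inside both; blue carton on the holder (15 mm across, 16 mm along, 0.2 rad), red carton on it (10 mm, 0.2 rad). Heights within 4 mm, tilts under 0.12 rad, at rest (horizontal distance between masking_roll and dish below 0.016 m and z of masking_roll in the frame of dish between 0.002 and 0.01 m and horizontal distance between clear_roll and masking_roll below 0.012 m and z of clear_roll in the frame of dish between 0.026 and 0.034 m and z of glue_stick in the frame of dish between 0.002 and 0.01 m and horizontal distance between glue_stick and clear_roll below 0.03 m and x of blue_carton in the frame of holder between -0.015 and 0.015 m and y of blue_carton in the frame of holder between -0.016 and 0.016 m and angle between the y axis of blue_carton and the y axis of holder, either way round below 0.2 rad and z of blue_carton in the frame of holder between 0.002 and 0.01 m and horizontal distance between red_carton and blue_carton below 0.01 m and angle between the y axis of red_carton and the y axis of blue_carton, either way round below 0.2 rad and z of red_carton in the frame of holder between 0.024 and 0.032 m and angle between each of masking_roll, clear_roll, glue_stick, blue_carton, red_carton's own z axis and vertical below 0.12 rad and linear speed of each of masking_roll, clear_roll, glue_stick, blue_carton, red_carton below 0.02 m/s); the robot touches nothing.
It fails at once if the tape measure was pushed more than 25 mm or tipped over (distance of tape_measure from where it was at the start of the episode above 0.025 m or angle between tape_measure's own z axis and vertical above 0.5 rad).
It fails at once if the loupe was pushed more than 25 mm or tipped over (distance of loupe from where it was at the start of the episode above 0.025 m or angle between loupe's own z axis and vertical above 0.5 rad).
It fails at once if the eraser was pushed more than 25 mm or tipped over (distance of eraser from where it was at the start of the episode above 0.025 m or angle between eraser's own z axis and vertical above 0.5 rad).
It also fails if it takes over 144 s, if anything falls off the work surface, if the arm or the gripper's body presses on something with over 40 N, if the wrist force passes 120 N, or if a joint passes its speed limit or range.

## Working session

There is one attempt and no reset: what is moved stays moved. The work goes in short steps, Python scripts to look and compute and a shell command to move; the robot and the scene stay as the last step left them, time stands still between calls to the robot, and variables do not carry over. Pictures are saved under pics/ and viewed, and the job is handed in when it is done.

```bash
ls -la; mkdir -p pics; python3 - <<'E'
from plant import r
import cv2
s=r.read_state(); print(s)
for n in("top","side"):
    f=r.grab_frame(n); cv2.imwrite(f"pics/{n}0.png",f["color"]); print(n,f["mtx"],f["R"],f["t"])
E
```

```text
total 12
drwxr-xr-x  3 agent agent 4096 Dec  7 00:03 .
drwxr-xr-x 23 root  root  4096 Dec  7 00:03 ..
drwxr-xr-x  2 agent agent 4096 Dec  7 00:03 pics
{'time': 0.0, 'joint_positions': array([ 1.17199240e+00,  3.20314400e-01,  1.56569983e+00, -2.18775441e-05,
        1.25741198e+00, -2.00047778e-02]), 'dq': array([ 0.00083515,  0.00176302,  0.00083498, -0.00185248,  0.00224742,
       -0.00015969]), 'joint_efforts': array([-2.46256539e-03, -4.12452829e+01, -2.31971079e+01,  7.26330187e-02,
        4.53576038e-02, -1.29625587e-04]), 'tcp_pos': array([0.21245108, 0.53377208, 0.22409928]), 'ee_rot': array([ 5.08065312e-04,  8.27586122e-01,  5.61338018e-01, -7.63192232e-04]), 'ft_force': array([-0.35340035, -0.05700947,  0.44070864]), 'moment': array([-0.01700565, -0.04607267, -0.02591684]), 'finger_gap': 0.09123559228103573}
top [[462.19450483   0.         318.83539464]
 [  0.         462.19450483 200.35647801]
 [  0.           0.           1.        ]] [[ 0.33963809 -0.94054938 -0.00358274]
 [-0.83273128 -0.29892905 -0.46604726]
 [ 0.43726947  0.16127086 -0.88475257]] [-0.16240052  0.38860113  1.14344686]
side [[515.02407106   0.         314.0900084 ]
 [  0.         515.02407106 195.22956599]
 [  0.           0.           1.        ]] [[-0.98314288 -0.18256719 -0.00996498]
 [-0.07969514  0.47694326 -0.87531355]
 [ 0.16455627 -0.85976412 -0.48345309]] [0.43419966 0.05758939 1.42951927]
```

View pics/top0.png

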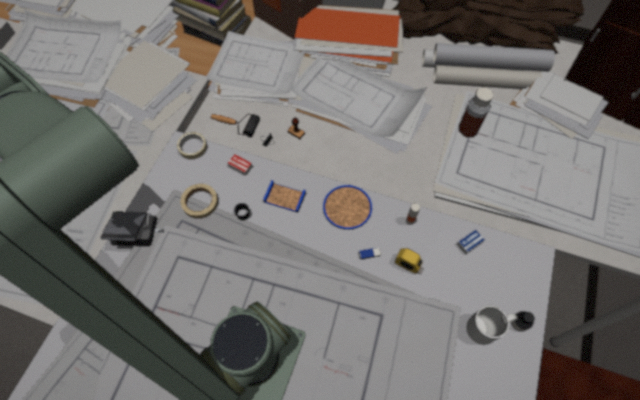

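View pics/side0.png

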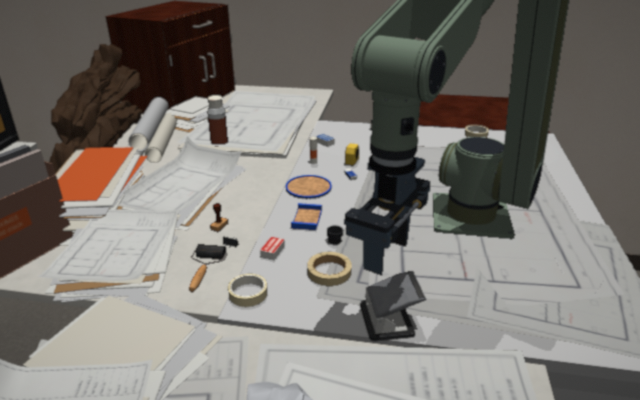

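```bash
cat > h.py <<'E'
from plant import r
import cv2, numpy as np
from scipy.spatial.transform import Rotation as Ro
H=dict(dish=.010,holder=.020,masking_roll=.024,clear_roll=.025,glue_stick=.09,blue_carton=.022,red_carton=.022,tape_measure=.064,loupe=.036,eraser=.013)
def cloud(f):
    v,u=np.mgrid[0:400,0:640]; z=f["range_z"].astype(float); K=f["mtx"]
    P=np.stack([(u-K[0,2])/K[0,0]*z,(v-K[1,2])/K[1,1]*z,z],-1)
    return (P-f["t"])@f["R"]
def plane(f,uv,z):
    "pixels -> world at height z"
    K=f["mtx"];uv=np.atleast_2d(uv).astype(float)
    d=np.c_[(uv[:,0]-K[0,2])/K[0,0],(uv[:,1]-K[1,2])/K[1,1],np.ones(len(uv))]@f["R"]
    c=-f["R"].T@f["t"]
    return c+d*((z-c[2])/d[:,2])[:,None]
def proj(f,X):
    c=np.atleast_2d(X)@f["R"].T+f["t"]; p=c@f["mtx"].T; return p[:,:2]/p[:,2:]
def state():
    s=r.read_state(); R=Ro.from_quat(np.r_[s["ee_rot"][1:],s["ee_rot"][0]]).as_matrix()
    x=R[:,0]; 
    return s,R
def show(n,name,crop=None,sc=1):
    f=r.grab_frame(n); im=f["color"]
    if crop: x,y,w,h=crop; im=im[y:y+h,x:x+w]
    im=cv2.resize(im,None,fx=sc,fy=sc,interpolation=cv2.INTER_CUBIC); cv2.imwrite("pics/"+name,im); return f
E
python3 - <<'E'
from h import *
for n in("top","side"):
    f=r.grab_frame(n); C=cloud(f); print(n)
    for k in H:
        L=r.cut_out(f,k)
        for d in L[:2]:
            m=d["region"]; P=C[m&(f["range_z"]>0)]
            if len(P)<5: print(k,d["p"],d["rect"],"few");continue
            top=P[np.abs(P[:,2]-H[k])<.008]
            t=""
            if len(top)>4:
                (c,sz,a)=cv2.minAreaRect((top[:,:2]*1000).astype(np.float32)); t=f"rect c {np.round(c,1)} sz {np.round(sz,1)} a {a:.1f} med {np.round(np.median(top[:,:2],0)*1000,1)}"
            print(k,round(d["p"],2),d["rect"],"zrange",np.round(np.percentile(P[:,2],[5,50,95])*1000),len(P),t)
E
```

```text
top
dish 0.74 [323.7, 184.8, 49.3, 46.0] zrange [ 1.  6. 11.] 1747 rect c [472.9 -88.1] sz [142.9 138.2] a 19.6 med [472.1 -87.7]
holder 0.66 [264.4, 179.8, 41.9, 33.8] zrange [ 2.  6. 20.] 783 rect c [441.1  94.8] sz [ 68.5 109.4] a 2.2 med [436.3  48.2]
holder 0.38 [359.5, 247.7, 17.5, 8.9] zrange [ 8. 12. 16.] 166 rect c [ 355.9 -189.4] sz [22.5 54.8] a 29.8 med [ 352.8 -186.8]
masking_roll 0.88 [178.6, 183.9, 39.7, 37.7] zrange [ 3. 22. 28.] 661 rect c [342.5 319.4] sz [103.1 102.2] a 49.3 med [340.  318.9]
clear_roll 0.89 [178.0, 130.1, 30.7, 29.8] zrange [ 1. 19. 27.] 420 rect c [508.4 428.6] sz [87.9 84.8] a 61.6 med [506.8 426.8]
clear_roll 0.7 [176.0, 185.1, 44.8, 34.6] zrange [ 0. 22. 27.] 735 rect c [342.5 319.4] sz [103.1 102.2] a 49.3 med [339.4 318.9]
glue_stick 0.49 [407.2, 201.1, 14.6, 22.7] zrange [16. 73. 92.] 179 rect c [ 490.4 -268.1] sz [23.1 25.2] a 67.2 med [ 490.  -267.7]
blue_carton 0.57 [456.9, 232.8, 27.3, 18.8] zrange [13. 22. 26.] 317 rect c [ 481.3 -440.8] sz [37.2 65.9] a 54.0 med [ 480.4 -439.7]
red_carton 0.79 [230.3, 153.2, 20.2, 22.9] zrange [ 5. 21
[... 1963 characters left out ...]
 c [497.7 261.1] sz [66.5 39.5] a 79.4 med [497. 267.]
tape_measure 0.81 [343.5, 142.1, 15.0, 24.0] zrange [ 5. 38. 64.] 292 rect c [ 366.6 -287.4] sz [43.5 36.3] a 77.5 med [ 364.9 -279.6]
tape_measure 0.65 [346.2, 170.1, 12.8, 12.1] zrange [ 2. 12. 17.] 95 
loupe 0.72 [226.6, 273.4, 40.8, 34.2] zrange [ 2. 17. 26.] 801 
loupe 0.7 [328.4, 225.2, 16.4, 20.3] zrange [ 0. 23. 36.] 299 rect c [352.8 188.7] sz [44.3 44.2] a 46.0 med [351.7 195.2]
eraser 0.56 [348.2, 170.0, 11.7, 10.2] zrange [ 0. 12. 17.] 97 rect c [ 358.7 -187.5] sz [27.  65.9] a 30.0 med [ 356.9 -180.6]
eraser 0.19 [307.2, 249.8, 46.6, 36.0] zrange [ 1. 20. 26.] 1080 rect c [346.4 327.5] sz [92.4 95.2] a 43.6 med [345.3 346.2]
```

```bash
python3 - <<'E'
from h import *
f=r.grab_frame("side"); C=cloud(f)
m=np.zeros((400,640),bool); m[275:338,360:425]=1
P=C[m&(f["range_z"]>0)]; P=P[(P[:,2]>.015)]
for lo,hi in((.015,.05),(.05,.1),(.1,.15),(.15,.3)):
    Q=P[(P[:,2]>lo)&(P[:,2]<hi)]
    if len(Q): print(lo,len(Q),np.round(np.percentile(Q,[2,50,98],axis=0),3).tolist())
f=r.grab_frame("top");C=cloud(f)
m=np.zeros((400,640),bool); m[205:250,98:160]=1
P=C[m&(f["range_z"]>0)]; P=P[(P[:,2]>.015)]
print(np.round(np.percentile(P,[2,50,98],axis=0),3).tolist())
# anything tall in the work area
for n in("top","side"):
    f=r.grab_frame(n);C=cloud(f); ok=(f["range_z"]>0)&(C[...,0]>.25)&(C[...,0]<.6)&(C[...,1]>-.5)&(C[...,1]<.5)
    P=C[ok&(C[...,2]>.045)]
    g=np.unique(np.c_[np.round(P[:,:2]/.05)*.05,],axis=0,return_inverse=True)
    for i,c in enumerate(g[0]):
        q=P[g[1].ravel()==i]
        if len(q)>5: print(n,c,len(q),np.round(q[:,2].min(),3),np.round(q[:,2].max(),3))
E
```

```text
0.015 371 [[0.174, 0.416, 0.015], [0.207, 0.505, 0.028], [0.252, 0.514, 0.049]]
0.05 1728 [[0.141, 0.411, 0.052], [0.192, 0.46, 0.073], [0.24, 0.504, 0.089]]
0.15 2 [[0.216, 0.586, 0.214], [0.216, 0.587, 0.215], [0.217, 0.589, 0.215]]
[[0.135, 0.399, 0.016], [0.188, 0.44, 0.075], [0.242, 0.498, 0.091]]
top [ 0.25 -0.5 ] 52 0.046 0.093
top [0.25 0.5 ] 9 0.598 0.602
top [ 0.3 -0.5] 27 0.048 0.091
top [ 0.35 -0.3 ] 227 0.045 0.068
top [ 0.35 -0.25] 49 0.046 0.064
top [ 0.4 -0.3] 27 0.057 0.067
top [ 0.4  -0.25] 11 0.046 0.062
top [ 0.5 -0.3] 27 0.046 0.093
top [ 0.5  -0.25] 109 0.046 0.095
side [0.25 0.5 ] 15 0.599 0.604
side [ 0.35 -0.3 ] 49 0.045 0.067
side [ 0.35 -0.25] 41 0.045 0.066
side [ 0.4 -0.3] 14 0.057 0.066
side [ 0.4  -0.25] 14 0.047 0.057
side [ 0.5  -0.25] 112 0.046 0.094
```

```bash
python3 -m creep '[[[0.447,-0.969,0,0,0,0],[0.447,-0.969,0,0,0,0],[0.447,-0.969,0,0,0,0],[0.447,-0.969,-0.4,0,0,0],[0.447,-0.969,-0.4,0,0,0]]]' 0.45 30
python3 -m creep '[[[0.447,-0.969,-0.4,0,0,0],[0.447,-0.969,-0.4,0,0,0],[0.447,-0.969,-0.4,0,0,0],[0.447,-0.969,-0.4,0,0,0],[0.447,-0.969,-0.4,0,0,0]]]'
python3 -m creep '[[[0.447,-0.969,-0.4,0,0,0],[0.447,-0.969,-0.4,0,0,0],[0.447,-0.969,-0.4,0,0,0],[0,0,-0.5,0,0,0],[0,0,0,0,0,0]]]'
python3 - <<'E'
from h import *
s,R=state(); print(s["tcp_pos"],R[:,0],s["ft_force"]); show("side","s1.png",(220,140,320,200),2.5)
E
```

```text
time: 2.02
tcp_pos: [0.2581, 0.4355, 0.2091]
ee_rot: [-0.0, 0.828, 0.561, 0.0]
ft_force: [0.3, -1.2, 0.5]
finger_gap: 0.0506
time: 2.65
tcp_pos: [0.3025, 0.3386, 0.169]
ee_rot: [0.0, 0.828, 0.561, 0.0]
ft_force: [-0.1, -0.5, 1.2]
finger_gap: 0.05
time: 3.28
tcp_pos: [0.3284, 0.2818, 0.1345]
ee_rot: [-0.0, 0.828, 0.561, -0.001]
ft_force: [1.3, -0.2, 0.2]
finger_gap: 0.0499
[0.32839926 0.2818092  0.13450677] [ 3.70621532e-01  9.28783655e-01 -7.76530812e-04] [ 1.30121404 -0.15294025  0.23483775]
```

View pics/s1.png

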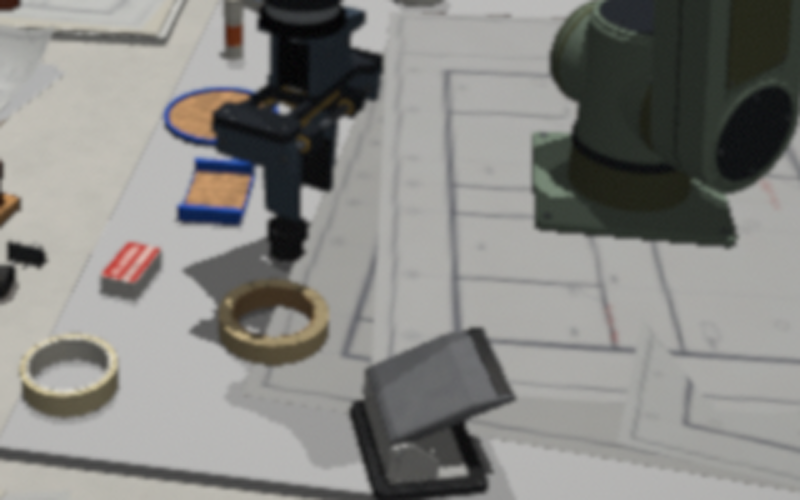

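```bash
python3 -m creep '[[[0,0,-0.97,0,0,0],[0,0,-0.97,0,0,0],[0,0,-0.97,0,0,0],[0,0,-0.97,0,0,0],[0,0,-0.5,0,0,0]]]'
python3 - <<'E'
from h import *
s,R=state(); print(s["tcp_pos"],s["ft_force"]); show("side","s2.png",(260,180,160,130),5)
E
```

```text
time: 3.95
tcp_pos: [0.3286, 0.2828, 0.0468]
ee_rot: [-0.0, 0.827, 0.562, -0.0]
ft_force: [-1.0, 0.5, -0.3]
finger_gap: 0.0502
[0.32857941 0.28277448 0.04684542] [-0.99557515  0.45046103 -0.3362855 ]
```

View pics/s2.png

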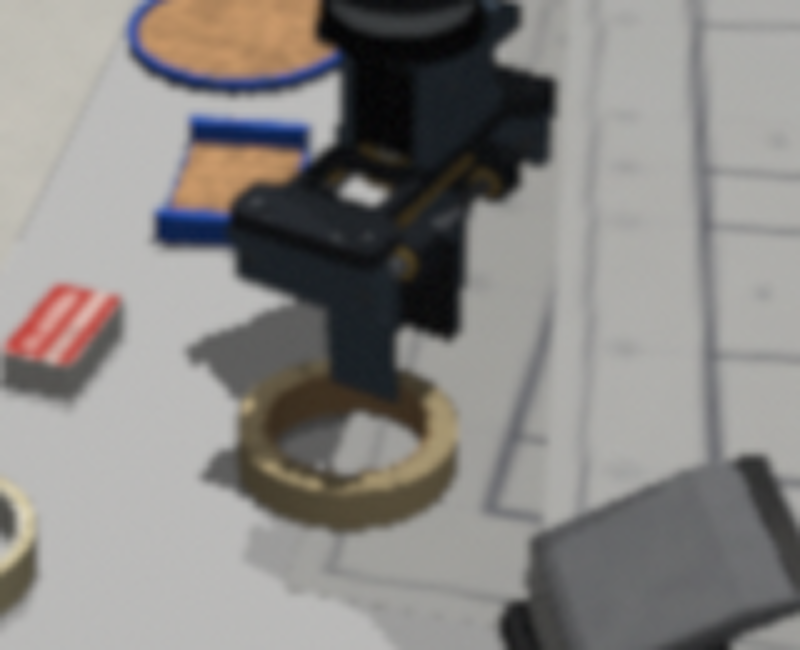

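```bash
python3 -m creep '[[[0,0,-0.72,0,0,0],[0,0,-0.72,0,0,0],[0,0,0,0,0,0]]]'
python3 -m creep '[[[0,0,0,0,0,0],[0,0,0,0,0,0],[0,0,0,0,0,0],[0,0,0,0,0,0],[0,0,0,0,0,0]]]' 1 35
python3 -m creep '[[[0,0,0.5,0,0,0],[0,0,0.9,0,0,0],[0,0,0.9,0,0,0],[0,0,0.9,0,0,0],[0,0,0,0,0,0]]]'
python3 - <<'E'
from h import *
s,R=state(); print(s["tcp_pos"],s["ft_force"]); show("side","s3.png",(260,160,160,130),5)
E
```

```text
time: 4.38
tcp_pos: [0.3286, 0.2824, 0.0185]
ee_rot: [-0.0, 0.827, 0.561, -0.0]
ft_force: [-0.0, 0.4, 0.0]
finger_gap: 0.0501
time: 5.0
tcp_pos: [0.3287, 0.282, 0.0188]
ee_rot: [0.0, 0.828, 0.561, -0.0]
ft_force: [-1.4, -2.1, 4.7]
finger_gap: 0.0161
time: 5.62
tcp_pos: [0.3297, 0.2831, 0.0838]
ee_rot: [-0.0, 0.828, 0.561, 0.002]
ft_force: [0.9, -0.2, -1.3]
finger_gap: 0.0159
[0.32971769 0.2831427  0.08381199] [ 0.91004156 -0.20502411 -1.26131984]
```

View pics/s3.png

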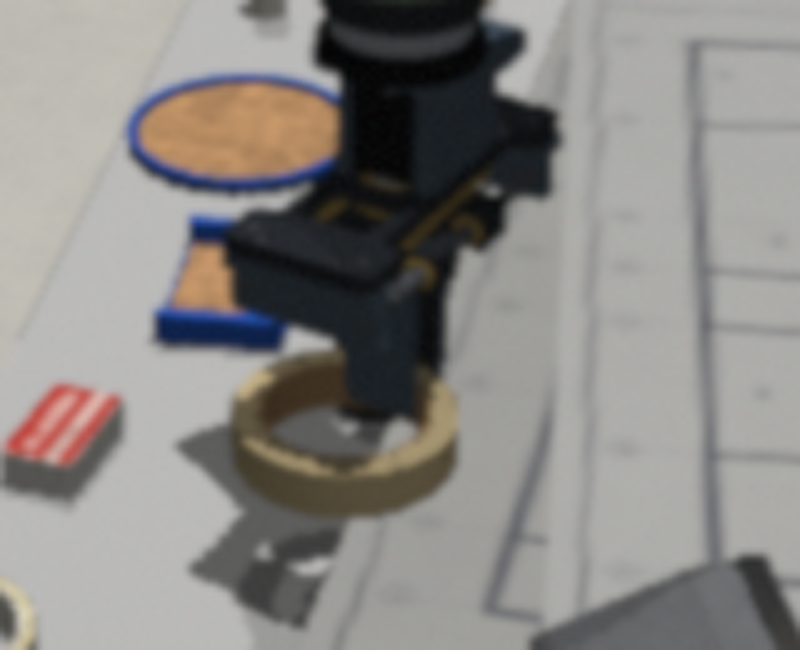

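```bash
cat >> h.py <<'E'
def held(name,height_lo,height_hi,views=("top","side")):
    out={}
    for n in views:
        f=r.grab_frame(n); C=cloud(f); L=r.cut_out(f,name)
        for d in L[:2]:
            P=C[d["region"]&(f["range_z"]>0)]
            Q=P[(P[:,2]>height_lo)&(P[:,2]<height_hi)]
            if len(Q)>8:
                c,sz,a=cv2.minAreaRect((Q[:,:2]*1000).astype(np.float32)); print(n,name,round(d["p"],2),np.round(d["rect"]),len(Q),"z5/50/95",np.round(np.percentile(P[:,2],[5,50,95])*1000),"c",np.round(c,1),"sz",np.round(sz,1),"a",round(a,1))
E
python3 - <<'E'
from h import *
held("masking_roll",.08,.10)
E
```

```text
top masking_roll 0.47 [172. 186.  31.  24.] 173 z5/50/95 [67. 87. 92.] c [307.6 333.6] sz [93.7 28.2] a 71.8
side masking_roll 0.78 [307. 228.  50.  39.] 525 z5/50/95 [67. 84. 89.] c [344.5 324.7] sz [ 99.9 102.6] a 78.3
```

```bash
python3 -m creep '[[[0.306,-0.979,0,0,0,0],[0.306,-0.979,0,0,0,0],[0.306,-0.979,0,0,0,0],[0.306,-0.979,0,0,0,0],[0.306,-0.979,0,0,0,0]]]'
python3 -m creep '[[[0.306,-0.979,0,0,0,0],[0.306,-0.979,0,0,0,0],[0.306,-0.979,0,0,0,0],[0.306,-0.979,0,0,0,0],[0.306,-0.979,0,0,0,0]]]'
python3 -m creep '[[[0.306,-0.979,0,0,0,0],[0.306,-0.979,0,0,0,0],[0.306,-0.979,0,0,0,0],[0.306,-0.979,0,0,0,0],[0.306,-0.979,0,0,0,0]]]'
python3 -m creep '[[[0.306,-0.979,0,0,0,0],[0.306,-0.979,0,0,0,0],[0.306,-0.979,0,0,0,0],[0.306,-0.979,0,0,0,0],[0.306,-0.979,0,0,0,0]]]'
python3 -m creep '[[[0.306,-0.979,0,0,0,0],[0,0,0,0,0,0],[0,0,0,0,0,0]]]'
python3 - <<'E'
from h import *
s,R=state(); print(s["tcp_pos"],s["ft_force"]); show("side","s4.png",(240,80,160,130),5); show("top","t4.png",(270,140,160,130),5)
held("masking_roll",.08,.10)
held("dish",.002,.016)
E
```

```text
time: 6.5
tcp_pos: [0.3593, 0.1836, 0.082]
ee_rot: [-0.0, 0.828, 0.561, -0.001]
ft_force: [-0.6, 0.5, -1.0]
finger_gap: 0.0155
time: 7.12
tcp_pos: [0.3899, 0.0858, 0.082]
ee_rot: [-0.0, 0.828, 0.561, -0.0]
ft_force: [0.2, 0.5, -1.2]
finger_gap: 0.0153
time: 7.75
tcp_pos: [0.4205, -0.012, 0.082]
ee_rot: [-0.0, 0.828, 0.561, -0.0]
ft_force: [0.6, 0.3, -0.9]
finger_gap: 0.0155
time: 8.38
tcp_pos: [0.4511, -0.1099, 0.0819]
ee_rot: [-0.001, 0.828, 0.561, -0.0]
ft_force: [0.3, -0.1, -1.0]
finger_gap: 0.0158
time: 8.75
tcp_pos: [0.4569, -0.1285, 0.0822]
ee_rot: [-0.001, 0.828, 0.561, -0.0]
ft_force: [-0.3, 0.4, -1.2]
finger_gap: 0.0157
[ 0.4568598  -0.12851313  0.08224185] [-0.34006159  0.40048562 -1.22639934]
top masking_roll 0.79 [327. 180.  34.  36.] 276 z5/50/95 [66. 86. 91.] c [459.6 -75.1] sz [101.2  69.4] a 33.6
side masking_roll 0.74 [290. 154.  38.  24.] 271 z5/50/95 [66. 82. 90.] c [474.3 -80.9] sz [ 96.3 102.5] a 83.6
top dish 0.63 [324. 190.  45.  38.] 888 z5/50/95 [ 2.  6. 11.] c [455.8 -82.3] sz [140.6 106.9] a 68.7
top dish 0.3 [266. 191.  40.  21.] 268 z5/50/95 [ 1.  7. 21.] c [440.3  93.2] sz [ 66.8 105.4] a 2.0
side dish 0.65 [289. 176.  42.  22.] 846 z5/50/95 [ 3.  7. 12.] c [475.2 -85.7] sz [138.6 143.6] a 8.6
```

View pics/s4.png

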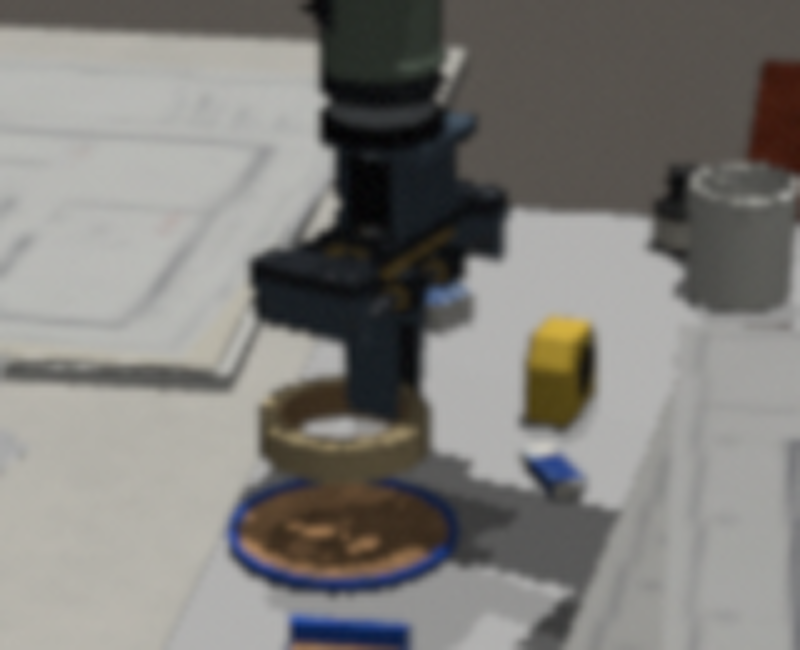

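View pics/t4.png

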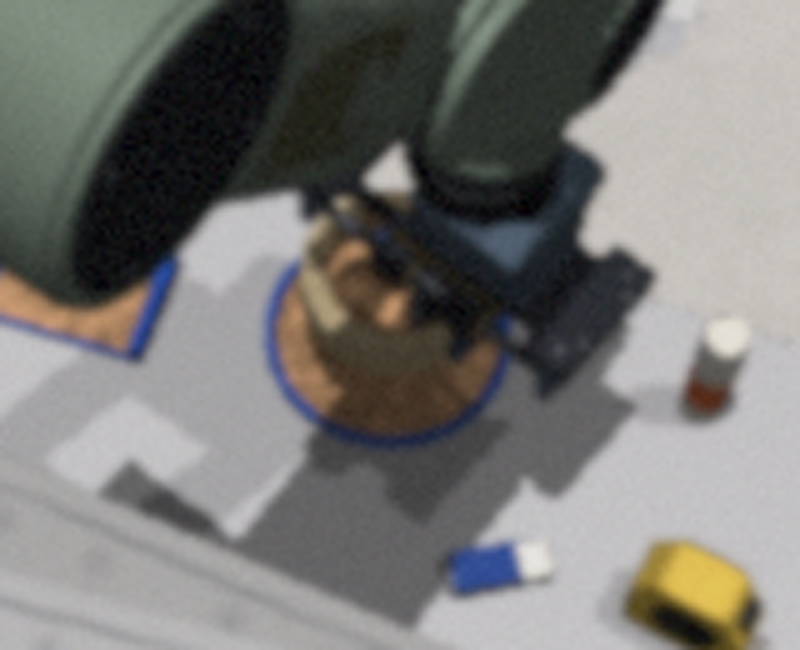

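```bash
python3 -m creep '[[[0.05,-0.2,-0.8,0,0,0],[0,0,-0.8,0,0,0],[0,0,-0.7,0,0,0],[0,0,-0.5,0,0,0],[0,0,0,0,0,0]]]'
python3 - <<'E'
from h import *
s,R=state(); print(s["tcp_pos"],s["ft_force"]); held("masking_roll",.022,.042,("side",)); show("side","s5.png",(240,80,160,130),5)
E
```

```text
time: 9.88
tcp_pos: [0.458, -0.1327, 0.0259]
ee_rot: [-0.001, 0.828, 0.561, -0.0]
ft_force: [0.7, -0.1, -0.4]
finger_gap: 0.0158
[ 0.45800098 -0.13272552  0.02594453] [ 0.67107508 -0.09659189 -0.39821872]
side masking_roll 0.9 [293. 167.  36.  25.] 294 z5/50/95 [ 5. 23. 33.] c [477.5 -86.6] sz [ 93.4 106.1] a 64.0
side masking_roll 0.39 [226. 271.  43.  33.] 308 z5/50/95 [-1. 16. 26.] c [510.6 427.7] sz [86.1 87.4] a 67.5
```

View pics/s5.png

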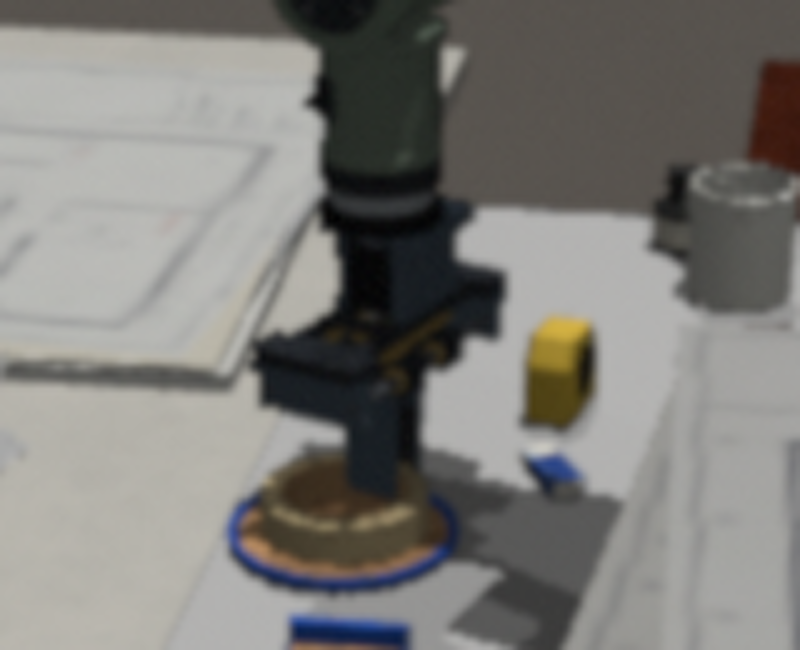

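```bash
python3 -m creep '[[[0,0,-0.05,0,0,0],[0,0,0,0,0,0],[0,0,0,0,0,0],[0,0,0,0,0,0]]]' 0.6
python3 -m creep '[[[0,0,0.5,0,0,0],[0,0,0.9,0,0,0],[0,0,0.9,0,0,0],[0,0,0.9,0,0,0],[0.072,0.981,0.3,0,0,0]]]'
python3 -m creep '[[[0.072,0.981,0,0,0,0],[0.072,0.981,0,0,0,0],[0.072,0.981,0,0,0,0],[0.072,0.981,0,0,0,0],[0.072,0.981,0,0,0,0]]]' 0.45
python3 -m creep '[[[0.072,0.981,0,0,0,0],[0.072,0.981,0,0,0,0],[0.072,0.981,0,0,0,0],[0.072,0.981,0,0,0,0],[0.072,0.981,0,0,0,0]]]'
python3 - <<'E'
from h import *
s,R=state(); print(s["tcp_pos"],s["ft_force"]); held("masking_roll",.022,.042); held("dish",.001,.016);show("top","t6.png",(240,130,200,150),4)
E
```

```text
time: 10.52
tcp_pos: [0.4585, -0.1329, 0.0257]
ee_rot: [0.0, 0.828, 0.561, 0.0]
ft_force: [-1.1, -0.6, 0.7]
finger_gap: 0.0363
time: 11.15
tcp_pos: [0.4608, -0.114, 0.0974]
ee_rot: [0.001, 0.828, 0.561, 0.001]
ft_force: [-0.1, 0.6, 0.4]
finger_gap: 0.0364
time: 11.78
tcp_pos: [0.4672, -0.0145, 0.0963]
ee_rot: [0.0, 0.828, 0.561, 0.0]
ft_force: [-0.0, 0.4, -0.1]
finger_gap: 0.0504
time: 12.4
tcp_pos: [0.4744, 0.0836, 0.0963]
ee_rot: [0.0, 0.828, 0.561, 0.0]
ft_force: [0.0, -0.5, 0.2]
finger_gap: 0.05
[0.47439174 0.08362908 0.09628624] [ 0.01054149 -0.48079476  0.23172121]
top masking_roll 0.65 [329. 190.  37.  35.] 500 z5/50/95 [ 6. 28. 33.] c [473.5 -93. ] sz [103.  102.7] a 9.7
side masking_roll 0.68 [296. 170.  32.  22.] 182 z5/50/95 [10. 23. 32.] c [458.5 -88. ] sz [107.5  68.9] a 75.9
top dish 0.97 [323. 190.  51.  41.] 812 z5/50/95 [ 2.  6. 12.] c [464.3 -86.7] sz [139.1 125.1] a 84.3
side dish 0.66 [299. 180.  32.  18.] 223 z5/50/95 [ 3.  7. 11.] c [449.6 -69.5] sz [124.5  84.8] a 74.5
```

View pics/t6.png

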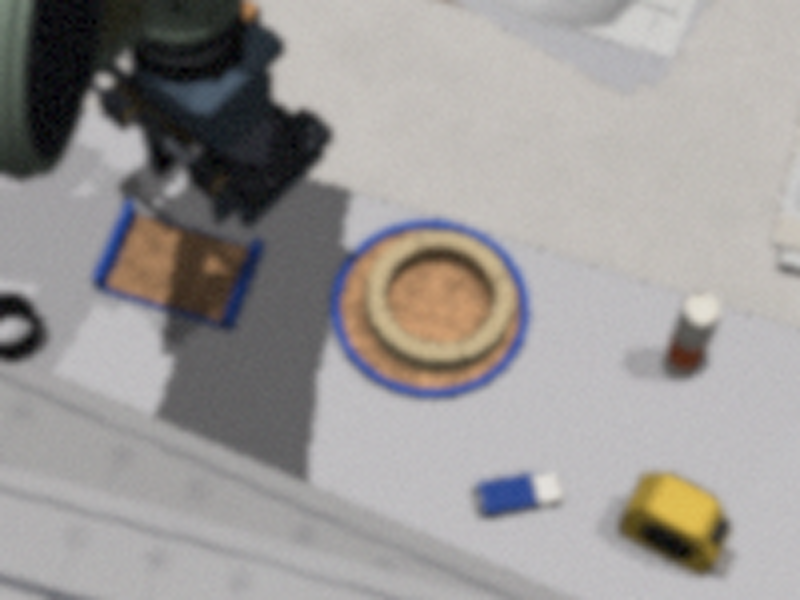

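```bash
python3 -m creep '[[[0.072,0.981,0,0,0,0],[0.072,0.981,0,0,0,0],[0.072,0.981,0,0,0,0],[0.072,0.981,0,0,0,0],[0.072,0.981,0,0,0,0]]]'
python3 -m creep '[[[0.072,0.981,0,0,0,0],[0.072,0.981,0,0,0,0],[0.072,0.981,0,0,0,0],[0.072,0.981,0,0,0,0],[0.072,0.981,0,0,0,0]]]'
python3 -m creep '[[[0.072,0.981,0,0,0,0],[0.072,0.981,0,0,0,0],[0.072,0.981,0,0,0,0],[0.072,0.981,0,0,0,0],[0.072,0.981,0,0,0,0]]]' 
python3 -m creep '[[[0.072,0.981,0,0,0,0],[0,0,-0.9,0,0,0],[0,0,-0.9,0,0,0],[0,0,-0.3,0,0,0],[0,0,0,0,0,0]]]' 
python3 - <<'E'
from h import *
s,R=state(); print(s["tcp_pos"],s["ft_force"]); held("clear_roll",.018,.032); show("side","s7.png",(180,200,160,120),5)
E
```

```text
time: 13.48
tcp_pos: [0.4815, 0.1818, 0.0956]
ee_rot: [-0.0, 0.828, 0.561, 0.0]
ft_force: [-0.6, -1.5, -0.2]
finger_gap: 0.0501
time: 14.1
tcp_pos: [0.4887, 0.2805, 0.0955]
ee_rot: [-0.0, 0.828, 0.561, 0.0]
ft_force: [-0.4, 0.3, -0.5]
finger_gap: 0.0505
time: 14.72
tcp_pos: [0.4959, 0.3786, 0.0955]
ee_rot: [-0.0, 0.828, 0.561, 0.0]
ft_force: [-0.9, 0.9, 0.2]
finger_gap: 0.0503
time: 15.35
tcp_pos: [0.4971, 0.3966, 0.053]
ee_rot: [0.0, 0.828, 0.561, -0.001]
ft_force: [-0.3, 0.2, -0.3]
finger_gap: 0.0505
[0.49709074 0.39658871 0.05300687] [-0.31272162  0.16045297 -0.3375461 ]
top clear_roll 0.51 [176. 136.  24.  24.] 98 z5/50/95 [-2. 18. 29.] c [484.9 437.5] sz [83.2 33.5] a 64.7
top clear_roll 0.32 [393. 246.  30.  28.] 49 z5/50/95 [ 4. 51. 64.] c [ 349.6 -296.9] sz [21.5 67.5] a 9.3
side clear_roll 0.68 [226. 275.  42.  32.] 352 z5/50/95 [ 1. 16. 26.] c [510.5 431.6] sz [86.1 81.9] a 11.5
```

View pics/s7.png

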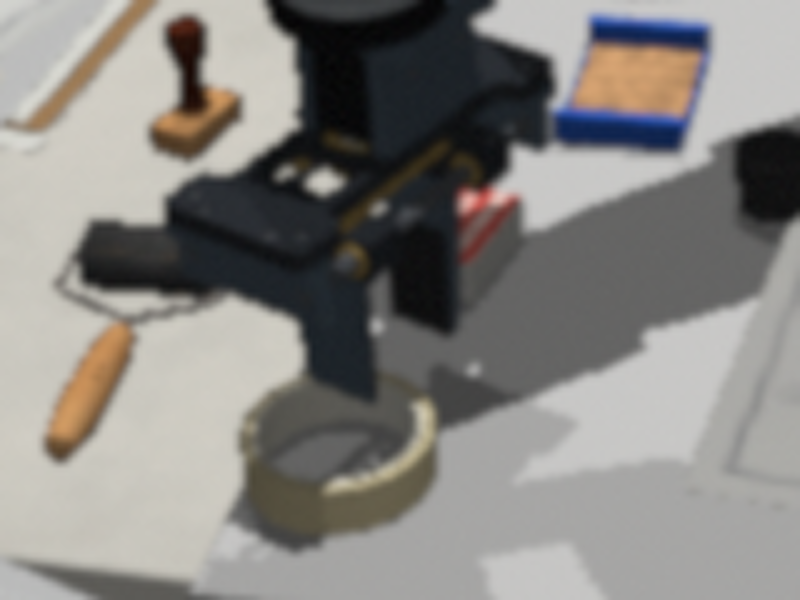

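```bash
python3 -m creep '[[[0,0,-0.85,0,0,0],[0,0,-0.88,0,0,0],[0,0,0,0,0,0]]]'
python3 -m creep '[[[0,0,0,0,0,0],[0,0,0,0,0,0],[0,0,0,0,0,0],[0,0,0,0,0,0],[0,0,0,0,0,0]]]' 1 35
python3 -m creep '[[[0,0,0.5,0,0,0],[0,0,0.9,0,0,0],[0,0,0.9,0,0,0],[0,0,0.9,0,0,0],[0,0,0.9,0,0,0]]]'
python3 -m creep '[[[0,0,0,0,0,0]]]'
python3 - <<'E'
from h import *
s,R=state(); print(s["tcp_pos"],s["ft_force"]); held("clear_roll",.09,.12); show("side","s8.png",(180,180,160,120),5)
E
```

```text
time: 15.98
tcp_pos: [0.4958, 0.3957, 0.0164]
ee_rot: [0.0, 0.828, 0.561, -0.003]
ft_force: [-0.4, 0.0, 0.4]
finger_gap: 0.0505
time: 16.6
tcp_pos: [0.4973, 0.3969, 0.0193]
ee_rot: [0.0, 0.828, 0.561, 0.0]
ft_force: [-0.7, -0.4, 0.2]
finger_gap: 0.0126
time: 17.23
tcp_pos: [0.4974, 0.397, 0.1028]
ee_rot: [-0.0, 0.828, 0.561, 0.001]
ft_force: [-0.6, 0.3, -0.9]
finger_gap: 0.0121
time: 17.35
tcp_pos: [0.4983, 0.3977, 0.1034]
ee_rot: [-0.0, 0.828, 0.561, 0.002]
ft_force: [0.6, -0.2, -1.3]
finger_gap: 0.0123
[0.49829751 0.39765611 0.10344936] [ 0.58866295 -0.19035014 -1.25081046]
side clear_roll 0.59 [226. 246.  39.  31.] 529 z5/50/95 [ 85.  99. 108.] c [510.1 436.4] sz [77.8 86.7] a 80.7
```

View pics/s8.png

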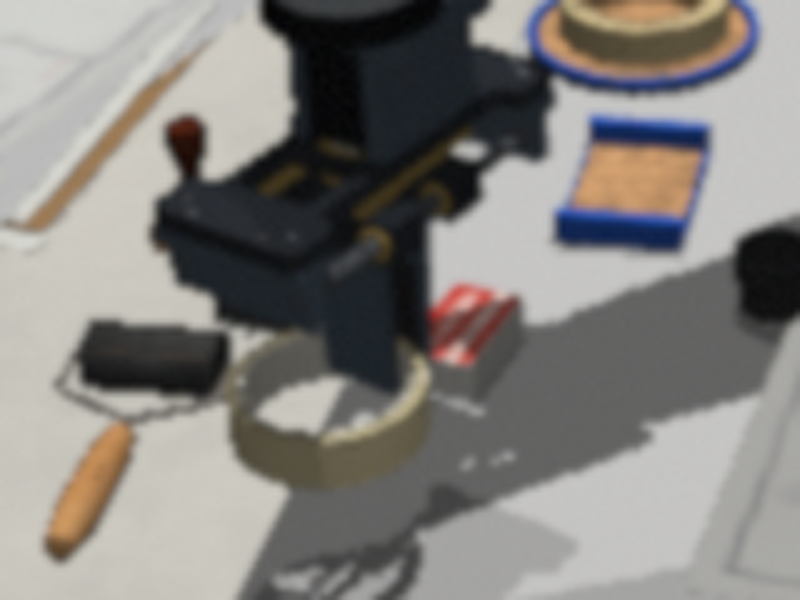

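```bash
python3 -m creep '[[[-0.069,-0.97,0,0,0,0],[-0.069,-0.97,0,0,0,0],[-0.069,-0.97,0,0,0,0],[-0.069,-0.97,0,0,0,0],[-0.069,-0.97,0,0,0,0]]]'
python3 -m creep '[[[-0.069,-0.97,0,0,0,0],[-0.069,-0.97,0,0,0,0],[-0.069,-0.97,0,0,0,0],[-0.069,-0.97,0,0,0,0],[-0.069,-0.97,0,0,0,0]]]'
python3 -m creep '[[[-0.069,-0.97,0,0,0,0],[-0.069,-0.97,0,0,0,0],[-0.069,-0.97,0,0,0,0],[-0.069,-0.97,0,0,0,0],[-0.069,-0.97,0,0,0,0]]]'
python3 -m creep '[[[-0.069,-0.97,0,0,0,0],[-0.069,-0.97,0,0,0,0],[-0.069,-0.97,0,0,0,0],[-0.069,-0.97,0,0,0,0],[-0.069,-0.97,0,0,0,0]]]'
python3 -m creep '[[[-0.069,-0.97,0,0,0,0],[-0.069,-0.97,0,0,0,0],[-0.069,-0.97,0,0,0,0],[-0.069,-0.97,0,0,0,0],[-0.069,-0.97,0,0,0,0]]]'
python3 -m creep '[[[-0.069,-0.97,0,0,0,0],[-0.069,-0.97,0,0,0,0],[0,0,0,0,0,0],[0,0,0,0,0,0]]]'
python3 - <<'E'
from h import *
s,R=state(); print(s["tcp_pos"],s["ft_force"]); held("clear_roll",.09,.12); show("side","s9.png",(240,80,160,130),5)
E
```

```text
time: 18.23
tcp_pos: [0.4903, 0.2983, 0.1011]
ee_rot: [0.0, 0.828, 0.561, 0.0]
ft_force: [-0.0, 0.8, -1.0]
finger_gap: 0.0123
time: 18.85
tcp_pos: [0.4834, 0.2016, 0.101]
ee_rot: [0.0, 0.828, 0.561, 0.0]
ft_force: [0.6, -0.4, -0.1]
finger_gap: 0.0124
time: 19.48
tcp_pos: [0.4765, 0.1046, 0.101]
ee_rot: [-0.0, 0.828, 0.561, 0.0]
ft_force: [-0.4, 0.6, -0.6]
finger_gap: 0.0128
time: 20.1
tcp_pos: [0.4695, 0.0076, 0.101]
ee_rot: [0.0, 0.828, 0.561, 0.0]
ft_force: [-0.4, 0.3, -0.5]
finger_gap: 0.0123
time: 20.72
tcp_pos: [0.4624, -0.0893, 0.101]
ee_rot: [0.0, 0.828, 0.561, 0.0]
ft_force: [0.5, 1.2, -0.7]
finger_gap: 0.0122
time: 21.22
tcp_pos: [0.4597, -0.1268, 0.1009]
ee_rot: [-0.0, 0.828, 0.561, 0.0]
ft_force: [-0.6, 0.0, -0.8]
finger_gap: 0.0125
[ 0.4597372  -0.12681637  0.10092467] [-0.61580517  0.03035421 -0.83400378]
top clear_roll 0.52 [334. 185.  22.  24.] 129 z5/50/95 [ 84. 103. 109.] c [444.1 -80.8] sz [74.4 30.5] a 61.5
side clear_roll 0.64 [293. 148.  29.  22.] 280 z5/50/95 [ 17.  97. 108.] c [472.7 -87.1] sz [81.2 88.1] a 73.8
```

View pics/s9.png

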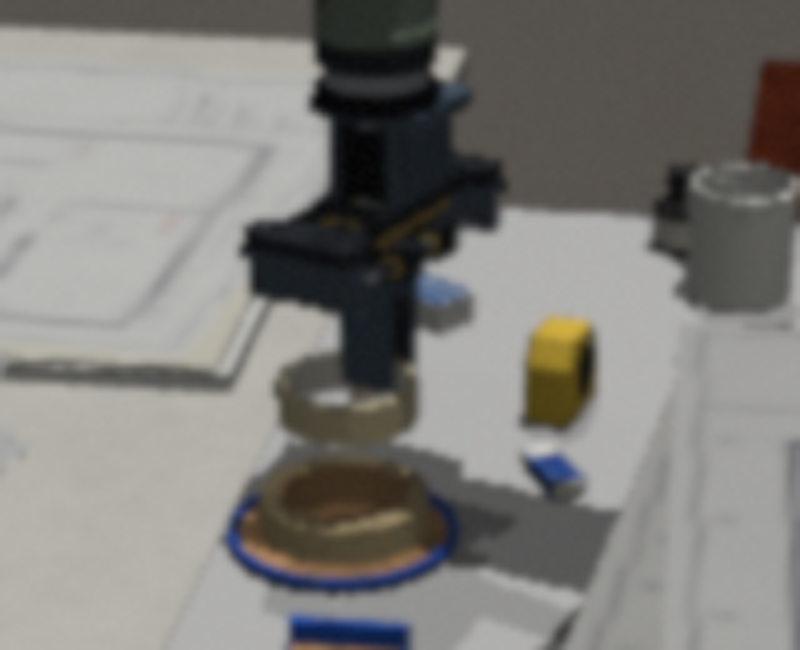

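```bash
python3 -m creep '[[[0.07,0,-0.8,0,0,0],[0,0,-0.8,0,0,0],[0,0,-0.6,0,0,0],[0,0,-0.37,0,0,0],[0,0,0,0,0,0]]]'
python3 - <<'E'
from h import *
s,R=state(); print(s["tcp_pos"],s["ft_force"]); held("clear_roll",.04,.065,("side",)); show("side","s10.png",(240,80,160,130),5)
E
```

```text
time: 22.1
tcp_pos: [0.4616, -0.1269, 0.0495]
ee_rot: [-0.0, 0.828, 0.561, 0.0]
ft_force: [-0.1, -0.2, -1.2]
finger_gap: 0.0125
[ 0.46156569 -0.12688204  0.04950557] [-0.11908751 -0.15859881 -1.20107431]
side clear_roll 0.79 [294. 165.  31.  20.] 246 z5/50/95 [29. 45. 57.] c [476.5 -85.5] sz [77.7 89.7] a 69.8
```

View pics/s10.png

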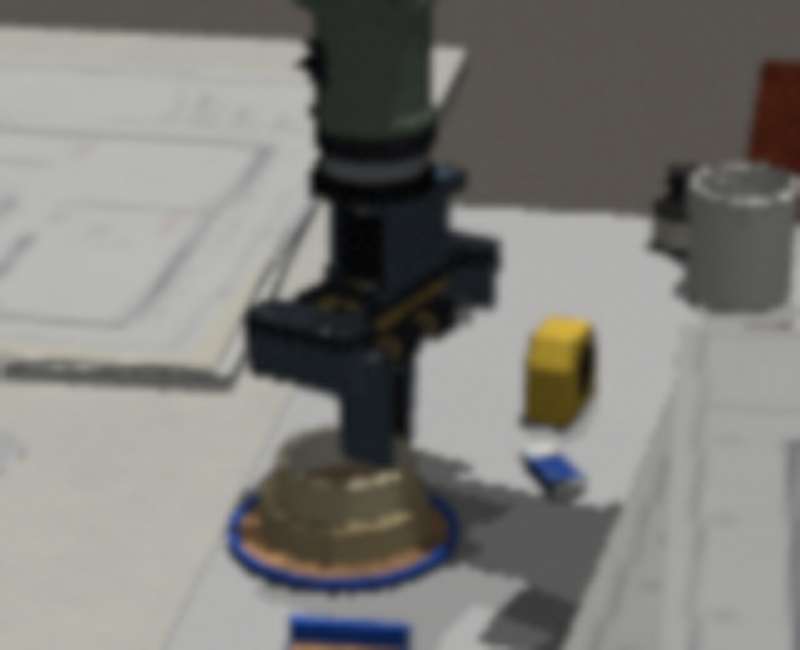

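```bash
python3 -m creep '[[[0,0,-0.05,0,0,0],[0,0,0,0,0,0],[0,0,0,0,0,0],[0,0,0,0,0,0]]]' 0.6
python3 -m creep '[[[0,0,0.5,0,0,0],[0,0,0.9,0,0,0],[0,0,0.9,0,0,0],[0,0,0.9,0,0,0],[0.15,-0.7,0.9,0,0,0]]]'
python3 -m creep '[[[0.22,-1,0.5,0,0,0],[0.22,-1,0,0,0,0],[0.22,-1,0,0,0,0],[0.22,-1,0,0,0,0],[0.22,-1,0,0,0,0]]]' 0.34
python3 -m creep '[[[0.22,-1,0,0,0,0],[0,-0.2,0,0,0,0],[0,0,0,0,0,0]]]'
python3 - <<'E'
from h import *
s,R=state(); print(s["tcp_pos"],s["ft_force"]); held("clear_roll",.045,.065);held("masking_roll",.022,.04); held("glue_stick",.08,.1); show("top","t11.png",(300,130,200,150),4)
show("side","s11.png",(240,80,160,130),5)
E
```

```text
time: 22.75
tcp_pos: [0.4615, -0.1269, 0.0486]
ee_rot: [0.0, 0.828, 0.561, 0.0]
ft_force: [0.0, 0.2, 0.9]
finger_gap: 0.0361
time: 23.38
tcp_pos: [0.4643, -0.1406, 0.1319]
ee_rot: [0.0, 0.827, 0.562, 0.0]
ft_force: [1.1, -0.4, 0.0]
finger_gap: 0.0364
time: 24.0
tcp_pos: [0.4864, -0.2423, 0.14]
ee_rot: [-0.001, 0.828, 0.561, -0.0]
ft_force: [1.0, 1.0, 1.1]
finger_gap: 0.0604
time: 24.38
tcp_pos: [0.4906, -0.2649, 0.1404]
ee_rot: [-0.0, 0.828, 0.561, -0.0]
ft_force: [-0.7, -0.3, -0.5]
finger_gap: 0.0601
[ 0.49056023 -0.26491281  0.14036358] [-0.7472009  -0.27757891 -0.48781914]
top clear_roll 0.58 [337. 184.  27.  32.] 191 z5/50/95 [16. 51. 58.] c [ 465.5 -104. ] sz [59.7 87. ] a 63.9
side clear_roll 0.82 [292. 162.  33.  24.] 229 z5/50/95 [30. 46. 57.] c [472.9 -90.3] sz [83.4 87.9] a 44.9
top masking_roll 0.63 [330. 203.  41.  21.] 151 z5/50/95 [11. 27. 34.] c [ 447.  -108.7] sz [45.  97.1] a 33.1
side masking_roll 0.8 [290. 173.  37.  20.] 150 z5/50/95 [ 9. 22. 32.] c [478.9 -81.5] sz [83.9 94.9] a 51.7
top glue_stick 0.44 [405. 200.  16.  24.] 78 z5/50/95 [ 4. 66. 91.] c [ 490.4 -268.5] sz [24. 24.] a 61.4
side glue_stick 0.7 [311. 139.   6.  28.] 37 z5/50/95 [ 9. 52. 90.] c [ 491.3 -268.9] sz [32.3 21.6] a 80.3
```

View pics/t11.png

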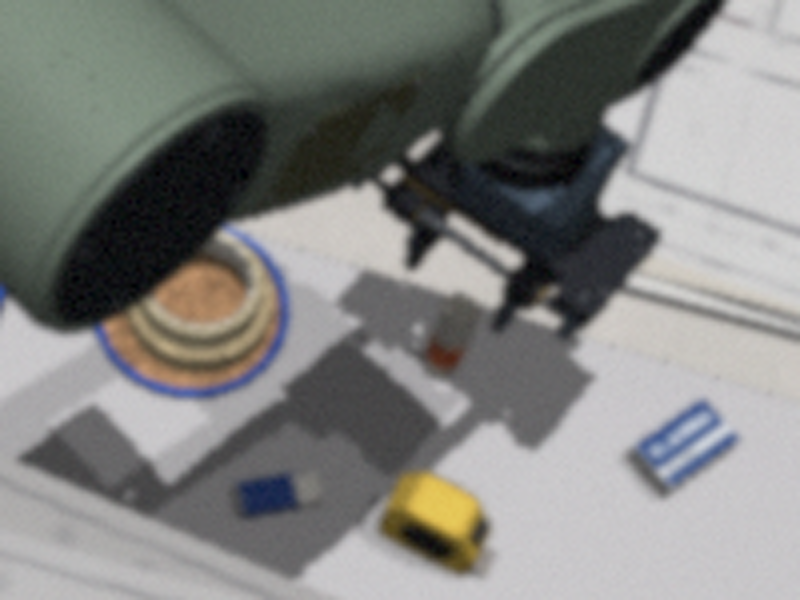

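View pics/s11.png

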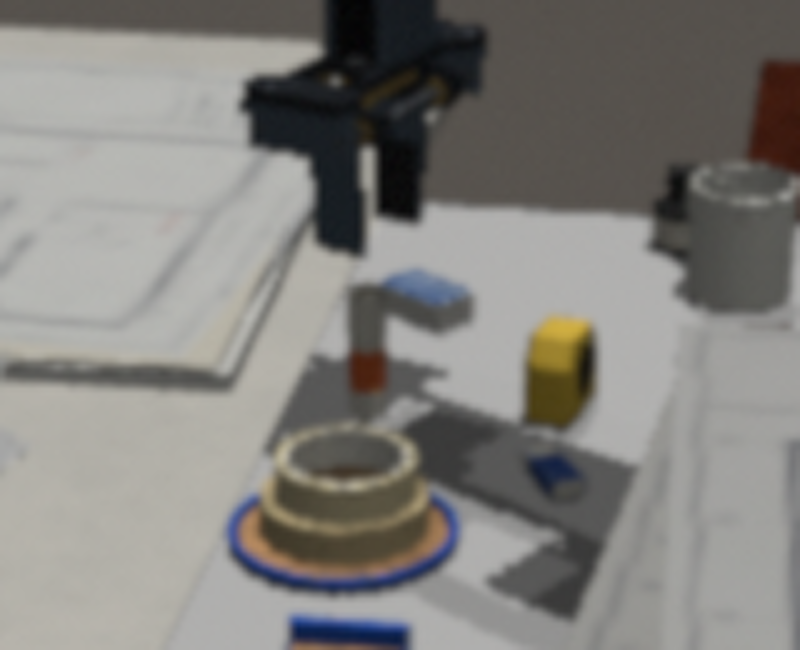

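```bash
python3 -m creep '[[[0,-0.15,-0.9,0,0,0],[0,0,-0.9,0,0,0],[0,0,-0.9,0,0,0],[0,0,-0.9,0,0,0],[0,0,-0.07,0,0,0]]]'
python3 -m creep '[[[0,0,0,0,0,0],[0,0,0,0,0,0],[0,0,0,0,0,0],[0,0,0,0,0,0],[0,0,0,0,0,0]]]' 1 15
python3 -m creep '[[[0,0,0.5,0,0,0],[0,0,0.9,0,0,0],[0,0,0.9,0,0,0],[0,0,0.9,0,0,0],[0,0,0,0,0,0]]]'
python3 - <<'E'
from h import *
s,R=state(); print(s["tcp_pos"],s["ft_force"]); held("glue_stick",.14,.17); show("side","s12.png",(240,60,160,130),5)
E
```

```text
time: 25.7
tcp_pos: [0.49, -0.2675, 0.066]
ee_rot: [-0.001, 0.828, 0.561, -0.001]
ft_force: [-0.1, -0.2, 1.1]
finger_gap: 0.0603
time: 26.32
tcp_pos: [0.491, -0.268, 0.0676]
ee_rot: [0.0, 0.828, 0.561, 0.0]
ft_force: [-0.2, 0.2, 2.6]
finger_gap: 0.026
time: 26.95
tcp_pos: [0.4917, -0.2684, 0.1328]
ee_rot: [0.002, 0.828, 0.561, 0.001]
ft_force: [0.9, -0.6, -0.7]
finger_gap: 0.0263
[ 0.49170259 -0.2684342   0.13284911] [ 0.85486146 -0.61234672 -0.68220984]
top glue_stick 0.55 [411. 193.   7.  20.] 37 z5/50/95 [ 77. 121. 157.] c [ 487.  -262.5] sz [23.3  9.2] a 47.3
```

View pics/s12.png

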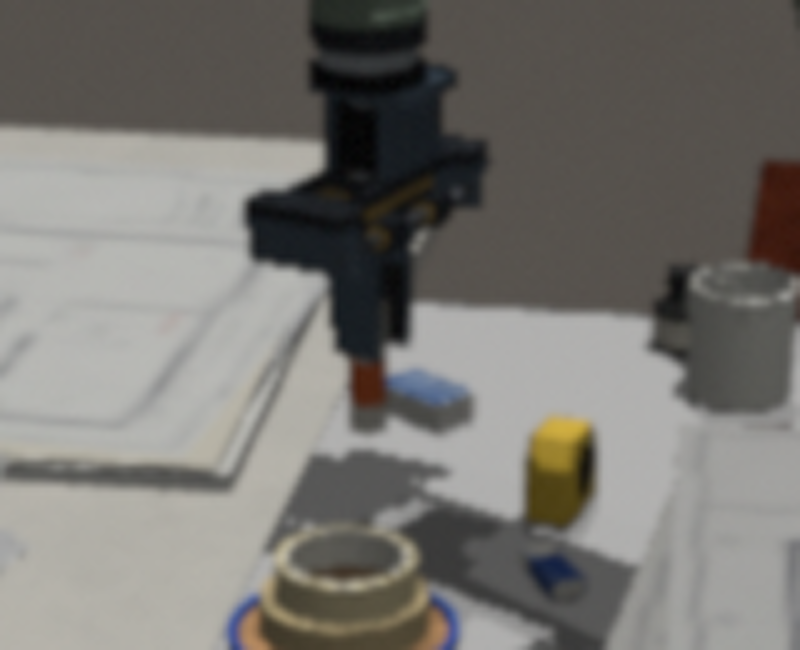

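```bash
python3 -m creep '[[[0,0,0.7,0,0,0],[-0.098,0.98,0,0,0,0],[-0.098,0.98,0,0,0,0],[-0.098,0.98,0,0,0,0],[-0.098,0.98,0,0,0,0]]]'
python3 -m creep '[[[-0.098,0.98,0,0,0,0],[-0.098,0.98,0,0,0,0],[-0.098,0.98,0,0,0,0],[-0.098,0.98,0,0,0,0],[-0.098,0.98,0,0,0,0]]]'
python3 -m creep '[[[0,0,0,0,0,0],[0,0,0,0,0,0]]]'
python3 - <<'E'
from h import *
s,R=state(); print(s["tcp_pos"],s["ft_force"]); held("clear_roll",.045,.065);held("glue_stick",.1,.2); show("side","s13.png",(240,60,160,130),5);show("top","t13.png",(270,120,160,130),5)
E
```

```text
time: 27.82
tcp_pos: [0.4826, -0.1877, 0.1451]
ee_rot: [-0.0, 0.827, 0.562, 0.0]
ft_force: [0.5, 0.3, -0.6]
finger_gap: 0.0262
time: 28.45
tcp_pos: [0.473, -0.0902, 0.1452]
ee_rot: [-0.0, 0.828, 0.561, 0.0]
ft_force: [-0.2, 0.3, 0.1]
finger_gap: 0.0261
time: 28.7
tcp_pos: [0.4733, -0.0916, 0.1452]
ee_rot: [0.0, 0.827, 0.562, 0.0]
ft_force: [0.4, 0.1, -0.3]
finger_gap: 0.0261
[ 0.47332964 -0.09163005  0.14522997] [ 0.44391149  0.13148438 -0.32144622]
top clear_roll 0.68 [334. 183.  32.  33.] 247 z5/50/95 [12. 50. 57.] c [468.7 -93.3] sz [79.9 85.2] a 7.1
side clear_roll 0.94 [293. 163.  30.  22.] 238 z5/50/95 [24. 45. 57.] c [471.7 -90.9] sz [87.6 89.7] a 59.9
side glue_stick 0.45 [305. 152.   4.  17.] 79 z5/50/95 [ 84. 106. 128.] c [473.4 -80.6] sz [24.3 30.4] a 13.4
```

View pics/s13.png

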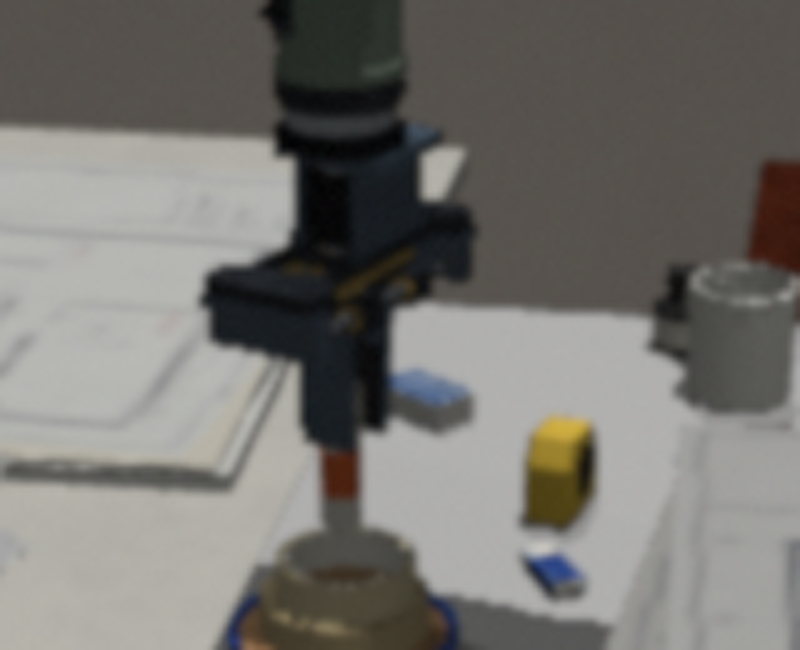

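View pics/t13.png

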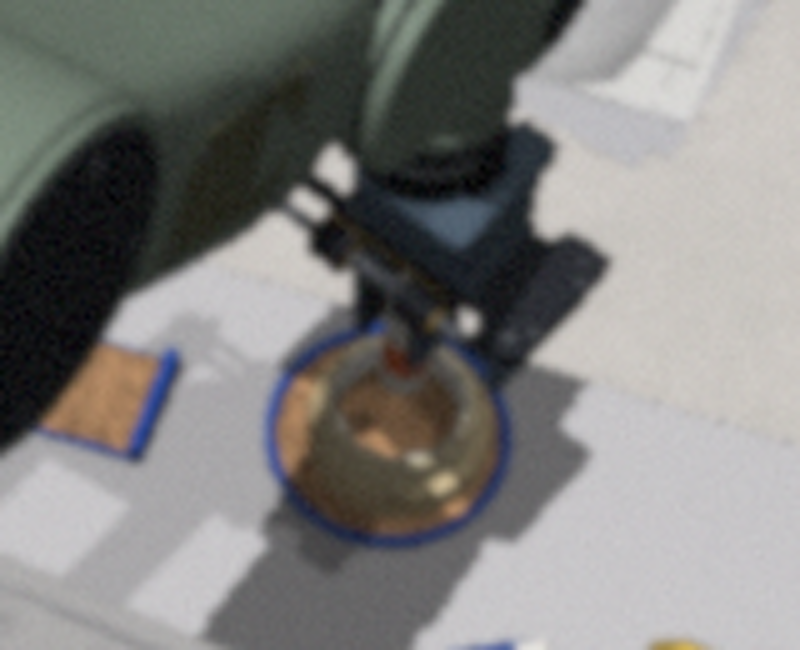

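```bash
python3 -m creep '[[[-0.1,0,-0.7,0,0,0],[0,0,-0.8,0,0,0],[0,0,-0.8,0,0,0],[0,0,-0.8,0,0,0],[0,0,-0.4,0,0,0]]]'
python3 -m creep '[[[0,0,-0.05,0,0,0],[0,0,0,0,0,0]]]'
python3 - <<'E'
from h import *
s,R=state(); print(s["tcp_pos"],s["ft_force"]); show("side","s14.png",(240,80,160,130),5)
E
```

```text
time: 29.82
tcp_pos: [0.4701, -0.0913, 0.0736]
ee_rot: [-0.001, 0.828, 0.561, -0.001]
ft_force: [-0.0, 0.1, -0.8]
finger_gap: 0.026
time: 30.08
tcp_pos: [0.4712, -0.0915, 0.0742]
ee_rot: [0.0, 0.828, 0.561, 0.0]
ft_force: [-0.2, 0.2, -0.6]
finger_gap: 0.0262
[ 0.47122572 -0.09154669  0.0741801 ] [-0.16406081  0.24643474 -0.64112898]
```

View pics/s14.png

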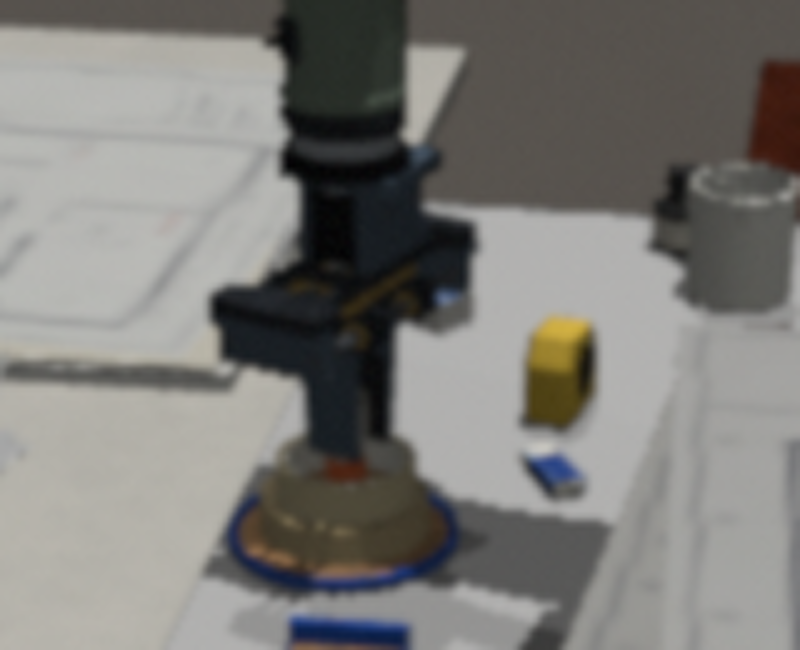

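```bash
python3 -m creep '[[[0,0,-0.03,0,0,0],[0,0,0,0,0,0],[0,0,0,0,0,0],[0,0,0,0,0,0]]]' 0.45
python3 -m creep '[[[0,0,0.5,0,0,0],[0,0,0.9,0,0,0],[0,0,0.9,0,0,0],[0,0,0.9,0,0,0],[0.03,-0.7,0.3,0,0,0]]]'
python3 -m creep '[[[0.03,-0.97,0,0,0,0],[0.03,-0.97,0,0,0,0],[0.03,-0.97,0,0,0,0],[0.03,-0.97,0,0,0,-0.041],[0.03,-0.97,0,0,0,-0.041]]]' 0.3
python3 -m creep '[[[0.03,-0.97,0,0,0,0],[0.03,-0.97,0,0,0,0],[0.03,-0.97,0,0,0,0],[0.03,-0.97,0,0,0,0],[0.03,-0.97,0,0,0,0]]]'
python3 -m creep '[[[0.03,-0.97,0,0,0,0],[0.03,-0.97,0,0,0,0],[0.03,-0.97,0,0,0,0],[0.03,-0.97,0,0,0,0],[0.03,-0.97,0,0,0,0]]]'
python3 -m creep '[[[0.03,-0.97,0,0,0,0],[0,-0.5,0,0,0,0],[0,0,0,0,0,0]]]'
python3 - <<'E'
from h import *
s,R=state(); print(s["tcp_pos"],s["ft_force"],np.degrees(np.arctan2(R[1,0],R[0,0]))); held("glue_stick",.08,.11);held("clear_roll",.045,.065); held("blue_carton",.016,.03); show("side","s15.png",(240,50,160,130),5);show("top","t15.png",(300,130,200,150),4)
E
```

```text
time: 30.62
tcp_pos: [0.4712, -0.0915, 0.0736]
ee_rot: [0.0, 0.828, 0.561, 0.0]
ft_force: [0.3, -0.4, -0.4]
finger_gap: 0.0502
time: 31.25
tcp_pos: [0.4725, -0.1057, 0.1452]
ee_rot: [0.001, 0.827, 0.562, 0.001]
ft_force: [0.1, -0.6, 1.3]
finger_gap: 0.05
time: 31.88
tcp_pos: [0.4745, -0.2041, 0.1433]
ee_rot: [-0.0, 0.894, 0.448, -0.0]
ft_force: [0.2, 0.1, 0.2]
finger_gap: 0.0638
time: 32.5
tcp_pos: [0.4778, -0.3008, 0.1435]
ee_rot: [-0.0, 0.893, 0.45, 0.0]
ft_force: [1.2, -0.8, -0.2]
finger_gap: 0.0644
time: 33.12
tcp_pos: [0.4808, -0.3978, 0.1435]
ee_rot: [-0.0, 0.893, 0.45, 0.0]
ft_force: [0.0, -0.4, -0.6]
finger_gap: 0.064
time: 33.5
tcp_pos: [0.4812, -0.4265, 0.1433]
ee_rot: [-0.0, 0.893, 0.45, 0.0]
ft_force: [-0.4, 0.4, 0.2]
finger_gap: 0.0639
[ 0.48123867 -0.42649254  0.14334241] [-0.35915124  0.41263352  0.18624496] 53.489588970361
side glue_stick 0.52 [307. 159.   8.  22.] 52 z5/50/95 [40. 67. 96.] c [469.4 -87.4] sz [26.5 20.7] a 64.6
top clear_roll 0.47 [335. 188.  22.  30.] 136 z5/50/95 [24. 51. 57.] c [451.8 -77.8] sz [83.7 34.4] a 51.3
side clear_roll 0.7 [295. 168.  30.  16.] 183 z5/50/95 [31. 45. 57.] c [471.9 -87.2] sz [82.5 83.1] a 15.6
top blue_carton 0.94 [456. 229.  27.  24.] 309 z5/50/95 [ 7. 21. 26.] c [ 481.1 -441. ] sz [37.9 67.4] a 54.6
side blue_carton 0.58 [316. 133.  19.  12.] 102 z5/50/95 [ 2. 18. 26.] c [ 482.  -438.7] sz [47.3 73.5] a 62.0
```

View pics/s15.png

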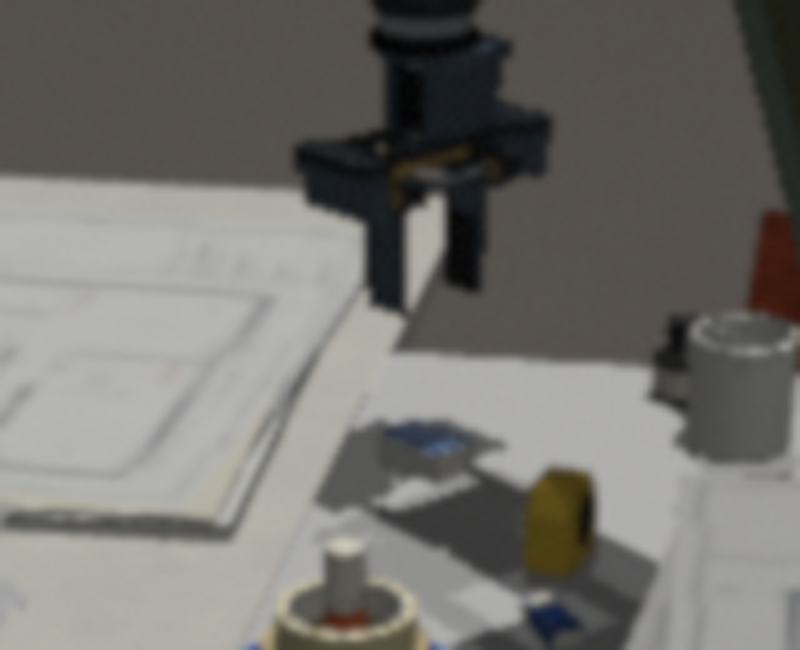

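View pics/t15.png

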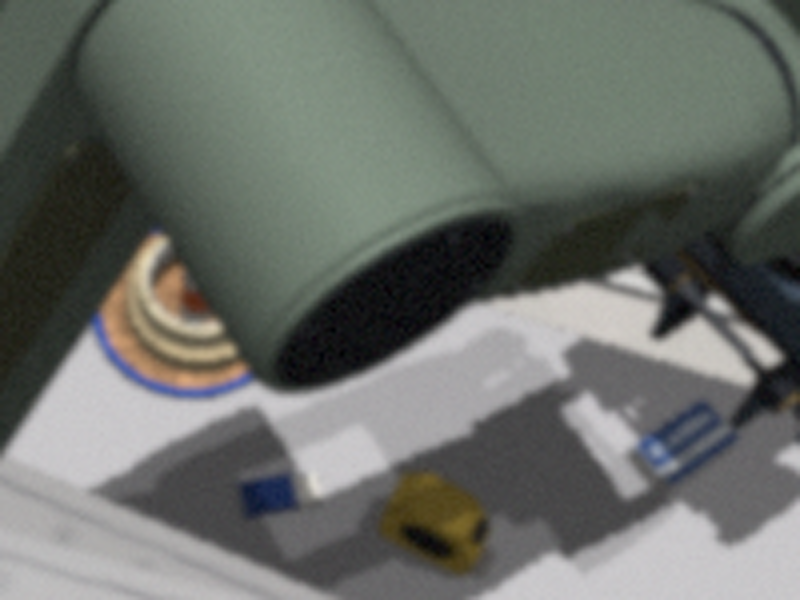

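```bash
python3 - <<'E'
from h import *
f=r.grab_frame("side");C=cloud(f)
ok=(f["range_z"]>0)&(C[...,0]>.49)&(C[...,0]<.75)&(C[...,1]>-.55)&(C[...,1]<-.3)&(C[...,2]<.12)
P=C[ok]
for x in np.arange(.49,.75,.02):
    q=P[(abs(P[:,0]-x)<.01)]; print(round(x,2),len(q),np.round(np.percentile(q[:,2],[5,50,98]),3) if len(q) else '')
E
```

```text
0.49 78 [-0.003  0.002  0.025]
0.51 135 [-0.002  0.001  0.023]
0.53 137 [-0.002 -0.     0.005]
0.55 100 [-0.003 -0.     0.004]
0.57 147 [-0.018 -0.015 -0.011]
0.59 146 [-0.018 -0.014 -0.009]
0.61 253 [-0.016 -0.002  0.012]
0.63 183 [-0.016  0.009  0.015]
0.65 185 [-0.015  0.01   0.017]
0.67 179 [-0.013  0.01   0.016]
0.69 171 [-0.014  0.01   0.016]
0.71 172 [-0.015  0.01   0.016]
0.73 179 [-0.012  0.01   0.016]
```

```bash
python3 -m creep '[[[0.02,-0.675,-0.5,0,0,0],[0,0,-0.97,0,0,0],[0,0,-0.97,0,0,0],[0,0,-0.97,0,0,0],[0,0,0,0,0,0]]]'
python3 - <<'E'
from h import *
s,R=state(); print(s["tcp_pos"],s["ft_force"]); show("side","s16.png",(250,70,160,130),5);show("top","t16.png",(390,160,160,130),5)
E
```

```text
time: 34.88
tcp_pos: [0.4807, -0.4392, 0.073]
ee_rot: [-0.002, 0.893, 0.45, -0.001]
ft_force: [-0.1, -0.1, -0.6]
finger_gap: 0.0641
[ 0.48066175 -0.439237    0.0730093 ] [-0.09698637 -0.05157545 -0.58688276]
```

View pics/s16.png

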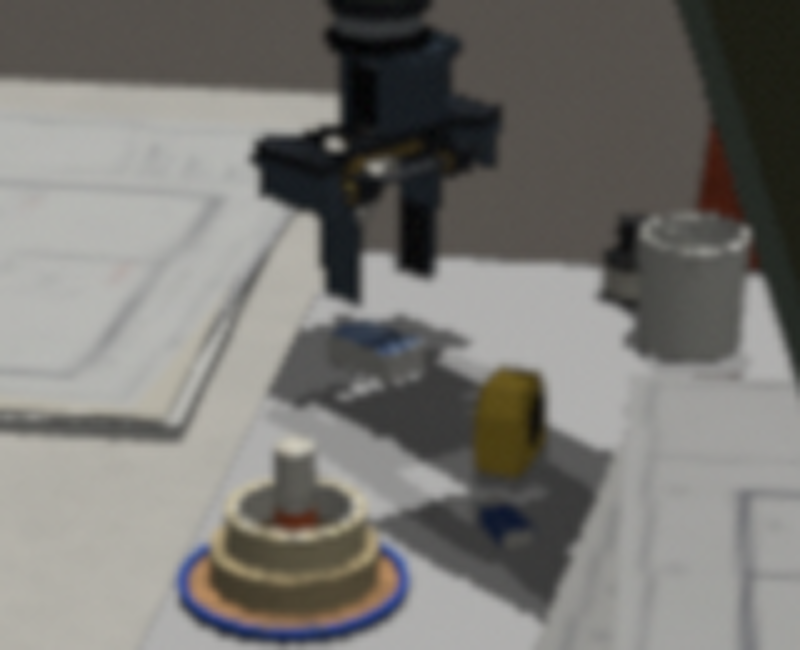

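View pics/t16.png

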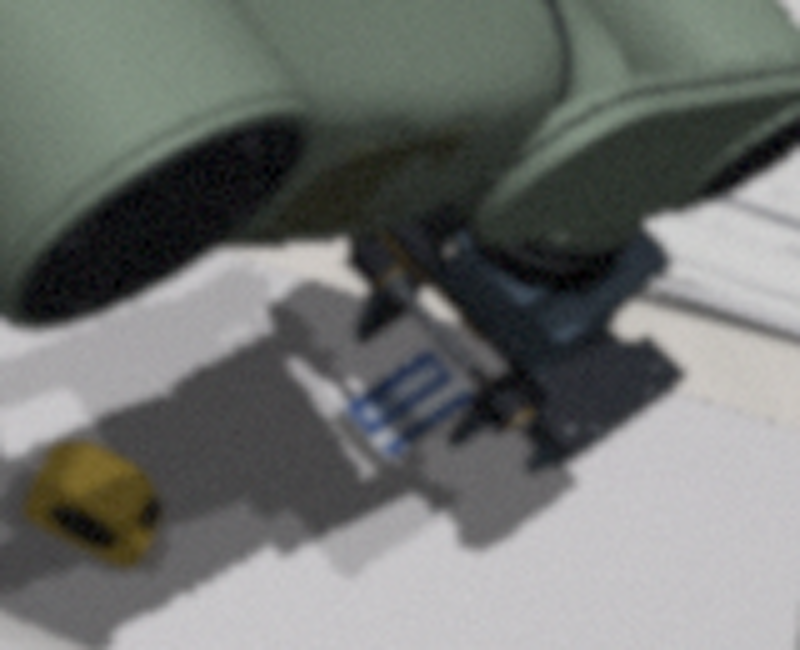

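Aligned with the carton. Descend, grip, lift.

```bash
python3 -m creep '[[[0,0,-0.95,0,0,0],[0,0,-0.95,0,0,0],[0,0,-0.97,0,0,0],[0,0,0,0,0,0]]]'
python3 -m creep '[[[0,0,0,0,0,0],[0,0,0,0,0,0],[0,0,0,0,0,0],[0,0,0,0,0,0],[0,0,0,0,0,0]]]' 1 20
python3 -m creep '[[[0,0,0.5,0,0,0],[0,0,0.9,0,0,0],[0,0,0.9,0,0,0],[0,0,0.9,0,0,0],[0,0,0.9,0,0,0]]]'
python3 -m creep '[[[0,0,0.9,0,0,0],[0,0,0.9,0,0,0],[0,0,0,0,0,0]]]'
python3 - <<'E'
from h import *
s,R=state(); print(s["tcp_pos"],s["ft_force"],np.degrees(np.arctan2(R[1,0],R[0,0]))); held("blue_carton",.11,.17); show("side","s17.png",(250,50,160,130),5)
E
```

```text
time: 35.48
tcp_pos: [0.4814, -0.4393, 0.0175]
ee_rot: [-0.001, 0.893, 0.45, -0.0]
ft_force: [-0.2, -0.1, 0.4]
finger_gap: 0.0641
time: 36.1
tcp_pos: [0.4821, -0.4398, 0.0189]
ee_rot: [0.001, 0.893, 0.45, 0.0]
ft_force: [-0.5, -0.8, 6.1]
finger_gap: 0.0376
time: 36.72
tcp_pos: [0.4819, -0.4395, 0.1016]
ee_rot: [0.0, 0.893, 0.45, 0.0]
ft_force: [1.0, 0.1, -0.4]
finger_gap: 0.0379
time: 37.1
tcp_pos: [0.4825, -0.4402, 0.1381]
ee_rot: [0.002, 0.893, 0.45, 0.001]
ft_force: [-0.2, 0.1, -1.3]
finger_gap: 0.038
[ 0.48251956 -0.44015745  0.13809238] [-0.19407926  0.10935761 -1.2626773 ] 53.537410081319805
top blue_carton 0.75 [468. 212.  27.  25.] 289 z5/50/95 [128. 141. 145.] c [ 480.7 -438.9] sz [37.8 63. ] a 55.1
side blue_carton 0.7 [326. 104.  13.  11.] 95 z5/50/95 [120. 135. 141.] c [ 471.3 -430.8] sz [49.3 42.6] a 63.3
```

View pics/s17.png

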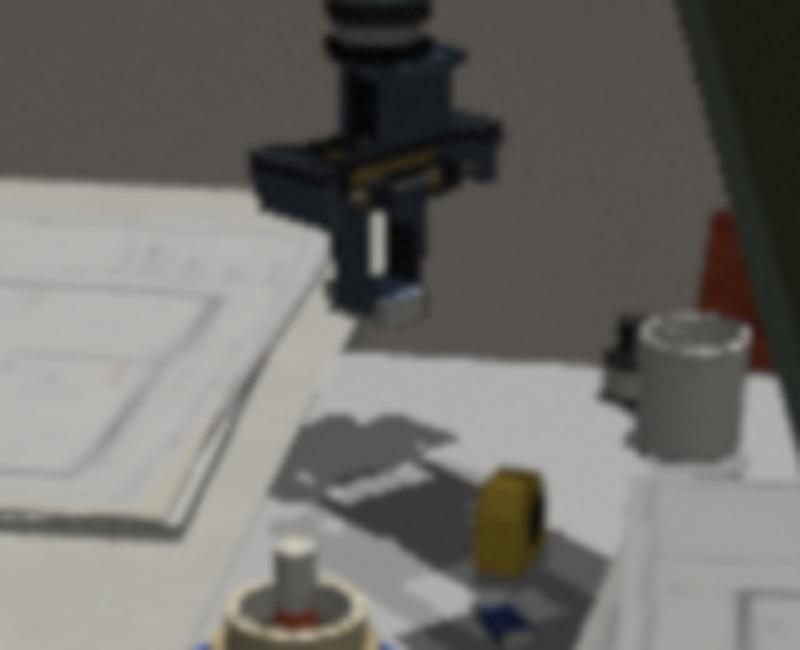

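```bash
python3 -m creep '[[[-0.0723,0.956,0.7,0,0,0],[-0.0723,0.956,0.3,0,0,0],[-0.0723,0.956,0,0,0,-0.0473],[-0.0723,0.956,0,0,0,-0.0473],[-0.0723,0.956,0,0,0,-0.0473]]]'
python3 -m creep '[[[-0.0723,0.956,0,0,0,-0.0473],[-0.0723,0.956,0,0,0,-0.0473],[-0.0723,0.956,0,0,0,-0.0473],[-0.0723,0.956,0,0,0,0],[-0.0723,0.956,0,0,0,0]]]'
python3 -m creep '[[[-0.0723,0.956,0,0,0,0],[-0.0723,0.956,0,0,0,0],[-0.0723,0.956,0,0,0,0],[-0.0723,0.956,0,0,0,0],[-0.0723,0.956,0,0,0,0]]]'
python3 -m creep '[[[-0.0723,0.956,0,0,0,0],[-0.0723,0.956,0,0,0,0],[-0.0723,0.956,0,0,0,0],[-0.0723,0.956,0,0,0,0],[-0.0723,0.956,0,0,0,0]]]'
python3 -m creep '[[[-0.0723,0.956,0,0,0,0],[-0.0723,0.956,0,0,0,0],[-0.0723,0.956,0,0,0,0],[-0.0723,0.956,0,0,0,0],[-0.0723,0.956,0,0,0,0]]]'
python3 -m creep '[[[-0.0723,0.956,0,0,0,0],[-0.0723,0.956,0,0,0,0],[-0.0723,0.956,-0.3,0,0,0],[0,0,0,0,0,0],[0,0,0,0,0,0]]]'
python3 - <<'E'
from h import *
s,R=state(); print(s["tcp_pos"],s["ft_force"],np.degrees(np.arctan2(R[1,0],R[0,0]))); held("blue_carton",.12,.17);held("holder",.002,.025); show("side","s18.png",(230,80,160,160),5)
E
```

```text
time: 37.98
tcp_pos: [0.4744, -0.3418, 0.1568]
ee_rot: [0.0, 0.971, 0.24, 0.0]
ft_force: [-0.1, -0.1, -0.5]
finger_gap: 0.038
time: 38.6
tcp_pos: [0.4671, -0.2466, 0.1564]
ee_rot: [0.0, 1.0, 0.023, 0.0]
ft_force: [-0.9, 0.4, -0.5]
finger_gap: 0.0378
time: 39.22
tcp_pos: [0.46, -0.1514, 0.156]
ee_rot: [0.0, 1.0, 0.021, 0.0]
ft_force: [0.1, -0.3, -1.5]
finger_gap: 0.0381
time: 39.85
tcp_pos: [0.4526, -0.0558, 0.156]
ee_rot: [-0.0, 1.0, 0.021, 0.0]
ft_force: [0.3, -0.3, 0.7]
finger_gap: 0.0375
time: 40.48
tcp_pos: [0.4453, 0.0398, 0.156]
ee_rot: [-0.0, 1.0, 0.021, 0.0]
ft_force: [1.2, -0.6, -1.6]
finger_gap: 0.0378
time: 41.1
tcp_pos: [0.4412, 0.0959, 0.1501]
ee_rot: [0.0, 1.0, 0.022, 0.0]
ft_force: [0.7, -0.2, -1.6]
finger_gap: 0.038
[0.44119283 0.09585171 0.15007301] [ 0.71713534 -0.17357733 -1.58351697] 2.478140212010354
top blue_carton 0.72 [282. 169.  12.  13.] 118 z5/50/95 [138. 152. 157.] c [439.6  69.5] sz [19.4 41.1] a 84.8
side blue_carton 0.58 [297. 165.  18.  16.] 260 z5/50/95 [134. 153. 156.] c [445.3  95.4] sz [39.4 71.9] a 10.6
top holder 0.66 [264. 184.  43.  30.] 739 z5/50/95 [ 0.  6. 20.] c [442.6  97.3] sz [ 72.4 114.3] a 2.2
top holder 0.61 [323. 187.  50.  46.] 726 z5/50/95 [ 1.  6. 12.] c [465.  -87.1] sz [140.7 128.9] a 82.8
side holder 0.75 [292. 205.  29.  27.] 619 z5/50/95 [ 4.  8. 20.] c [444.1  96.4] sz [ 68.5 113.1] a 1.4
side holder 0.18 [326. 228.  18.  15.] 133 z5/50/95 [ 4. 24. 35.] c [354.7 187.9] sz [35.9 44.1] a 8.9
```

View pics/s18.png

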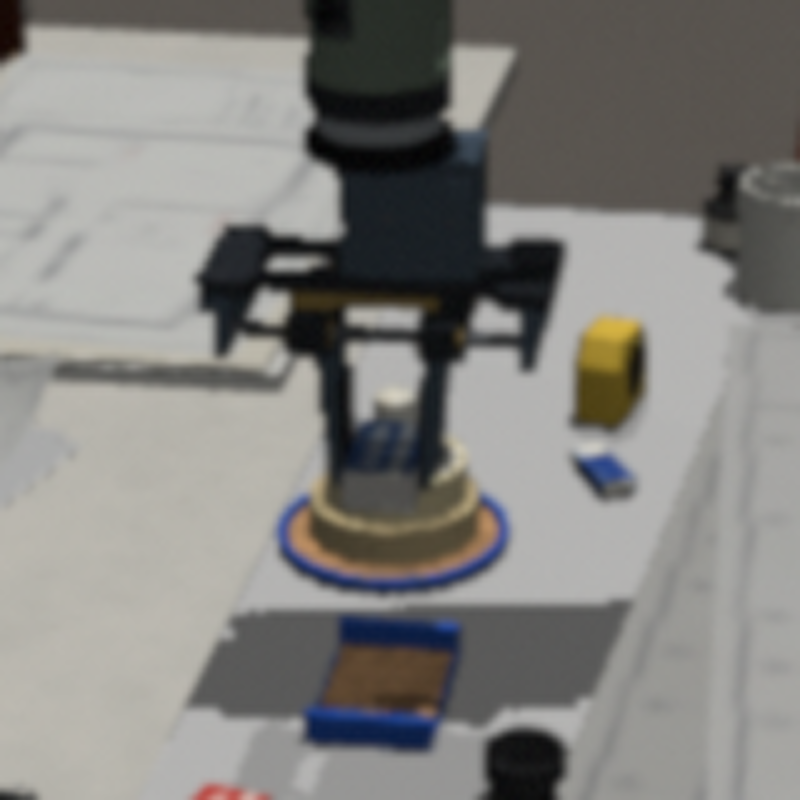

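```bash
python3 -m creep '[[[0.03,0,-0.6,0,0,0],[0,0,-1,0,0,0],[0,0,-1,0,0,0],[0,0,-1,0,0,0],[0,0,-0.6,0,0,0]]]'
python3 -m creep '[[[0,0,-0.8,0,0,0],[0,0,-0.8,0,0,0],[0,0,-0.37,0,0,0],[0,0,0,0,0,0]]]'
python3 - <<'E'
from h import *
s,R=state(); print(s["tcp_pos"],s["ft_force"],np.degrees(np.arctan2(R[1,0],R[0,0]))); held("blue_carton",.02,.04); show("side","s19.png",(230,120,160,130),5)
E
```

```text
time: 42.18
tcp_pos: [0.4411, 0.0958, 0.0645]
ee_rot: [0.0, 1.0, 0.021, -0.001]
ft_force: [-1.2, -1.0, -1.6]
finger_gap: 0.0377
time: 42.68
tcp_pos: [0.4417, 0.0959, 0.0262]
ee_rot: [0.0, 1.0, 0.021, -0.0]
ft_force: [-0.7, -0.4, -0.7]
finger_gap: 0.0379
[0.44168629 0.09589562 0.0262286 ] [-0.65875603 -0.40063678 -0.73008932] 2.453672892111487
side blue_carton 0.77 [301. 205.  11.  16.] 167 z5/50/95 [13. 29. 33.] c [440.3  96. ] sz [37.1 65.4] a 1.1
```

View pics/s19.png

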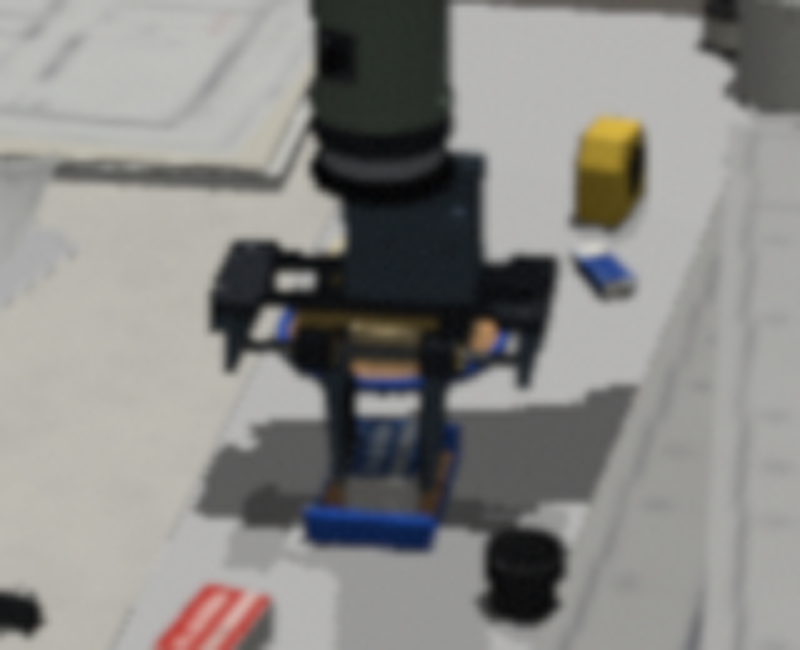

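```bash
python3 -m creep '[[[0,0,-0.07,0,0,0],[0,0,0,0,0,0],[0,0,0,0,0,0],[0,0,0,0,0,0]]]' 0.34
python3 -m creep '[[[0,0,0.5,0,0,0],[0,0,0.9,0,0,0],[0,0,0.9,0,0,0],[0,0,0.9,0,0,0],[0.302,0.914,0.5,0,0,0]]]'
python3 -m creep '[[[0.302,0.914,0,0,0,-0.0345],[0.302,0.914,0,0,0,-0.0345],[0.302,0.914,0,0,0,0],[0.302,0.914,0,0,0,0],[0.302,0.914,0,0,0,0]]]' 
python3 -m creep '[[[0.302,0.914,0,0,0,0],[0.302,0.914,0,0,0,0],[0.302,0.914,0,0,0,0],[0,0,0,0,0,0],[0,0,0,0,0,0]]]' 
python3 - <<'E'
from h import *
s,R=state(); print(s["tcp_pos"],s["ft_force"],np.degrees(np.arctan2(R[1,0],R[0,0]))); held("blue_carton",.02,.04);held("red_carton",.015,.03); held("holder",.002,.025); show("top","t20.png",(200,130,160,130),5); show("side","s20.png",(230,120,160,130),5)
E
```

```text
time: 43.42
tcp_pos: [0.4419, 0.0959, 0.0252]
ee_rot: [-0.0, 1.0, 0.021, 0.0]
ft_force: [-0.6, -0.1, -0.1]
finger_gap: 0.0603
time: 44.05
tcp_pos: [0.4483, 0.1143, 0.1006]
ee_rot: [-0.0, 1.0, 0.02, 0.001]
ft_force: [0.1, 0.4, -0.4]
finger_gap: 0.0604
time: 44.68
tcp_pos: [0.4785, 0.207, 0.0991]
ee_rot: [0.0, 0.996, -0.086, -0.0]
ft_force: [0.8, 0.0, 0.2]
finger_gap: 0.0602
time: 45.3
tcp_pos: [0.4959, 0.2601, 0.099]
ee_rot: [0.0, 0.996, -0.087, -0.0]
ft_force: [0.8, -0.2, 0.1]
finger_gap: 0.0603
[0.49585076 0.26010083 0.09896233] [ 0.84387819 -0.23194915  0.13400426] -9.95359565541103
top blue_carton 0.7 [270. 188.  27.  17.] 290 z5/50/95 [ 9. 27. 32.] c [439.2  93.2] sz [41.4 65.9] a 1.7
side blue_carton 0.74 [298. 206.  17.  15.] 207 z5/50/95 [12. 28. 31.] c [441.9  94.3] sz [38.7 72.4] a 2.4
top red_carton 0.75 [228. 153.  23.  21.] 223 z5/50/95 [ 8. 21. 26.] c [494.7 258.9] sz [63.3 40.8] a 83.4
side red_carton 0.64 [263. 236.  21.  24.] 253 z5/50/95 [ 4. 21. 25.] c [498.3 263.3] sz [65.8 37.9] a 79.0
top holder 0.56 [266. 178.  39.  34.] 462 z5/50/95 [ 1.  7. 22.] c [442.4  94.8] sz [ 71.9 109.4] a 1.0
side holder 0.59 [291. 203.  28.  27.] 322 z5/50/95 [ 3.  9. 21.] c [442.2  97. ] sz [ 68.9 111.3] a 3.1
```

View pics/t20.png

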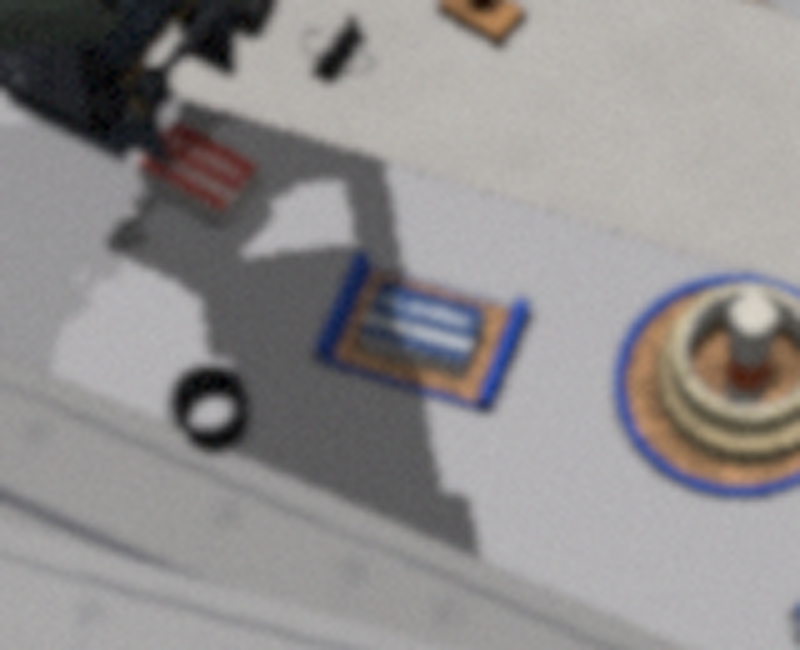

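View pics/s20.png

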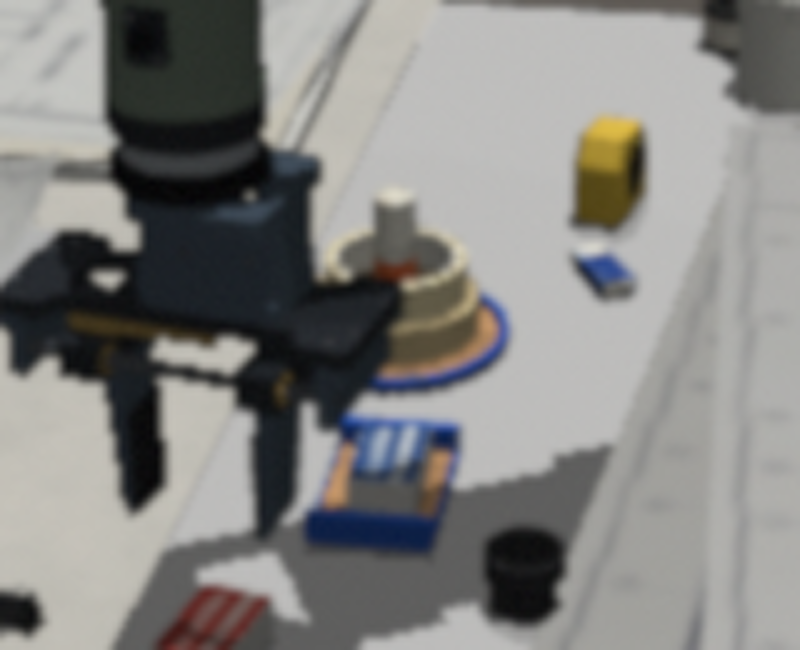

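```bash
python3 -m creep '[[[0,0.05,-0.8,0,0,0],[0,0,-0.9,0,0,0],[0,0,-0.9,0,0,0],[0,0,-0.8,0,0,0],[0,0,-0.66,0,0,0]]]'
python3 -m creep '[[[0,0,0,0,0,0]]]'
python3 -m creep '[[[0,0,0,0,0,0],[0,0,0,0,0,0],[0,0,0,0,0,0],[0,0,0,0,0,0],[0,0,0,0,0,0]]]' 1 20
python3 -m creep '[[[0,0,0.5,0,0,0],[0,0,0.9,0,0,0],[0,0,0.9,0,0,0],[0,0,0.9,0,0,0],[0,0,0,0,0,0]]]'
python3 - <<'E'
from h import *
s,R=state(); print(s["tcp_pos"],s["ft_force"],np.degrees(np.arctan2(R[1,0],R[0,0]))); held("red_carton",.08,.105); show("side","s21.png",(200,150,160,130),5)
E
```

```text
time: 46.62
tcp_pos: [0.4959, 0.2613, 0.0166]
ee_rot: [0.0, 0.996, -0.087, -0.0]
ft_force: [-0.3, 0.1, -0.7]
finger_gap: 0.06
time: 46.75
tcp_pos: [0.4955, 0.2611, 0.0167]
ee_rot: [0.001, 0.996, -0.087, -0.001]
ft_force: [-0.2, 0.0, -0.4]
finger_gap: 0.0603
time: 47.38
tcp_pos: [0.4968, 0.2617, 0.0186]
ee_rot: [-0.0, 0.996, -0.087, 0.001]
ft_force: [0.3, 0.3, 4.2]
finger_gap: 0.0375
time: 48.0
tcp_pos: [0.4969, 0.2618, 0.0833]
ee_rot: [-0.001, 0.996, -0.087, 0.001]
ft_force: [0.7, 0.6, -0.2]
finger_gap: 0.0378
[0.49685669 0.26180879 0.08328467] [ 0.70232923  0.60925666 -0.15323597] -9.969992269012323
top red_carton 0.74 [238. 149.   8.  17.] 120 z5/50/95 [66. 86. 90.] c [490.2 245.2] sz [32.5 39.8] a 82.6
side red_carton 0.55 [260. 215.  17.  25.] 196 z5/50/95 [66. 84. 87.] c [505.2 262.8] sz [38.5 72.6] a 14.1
```

View pics/s21.png

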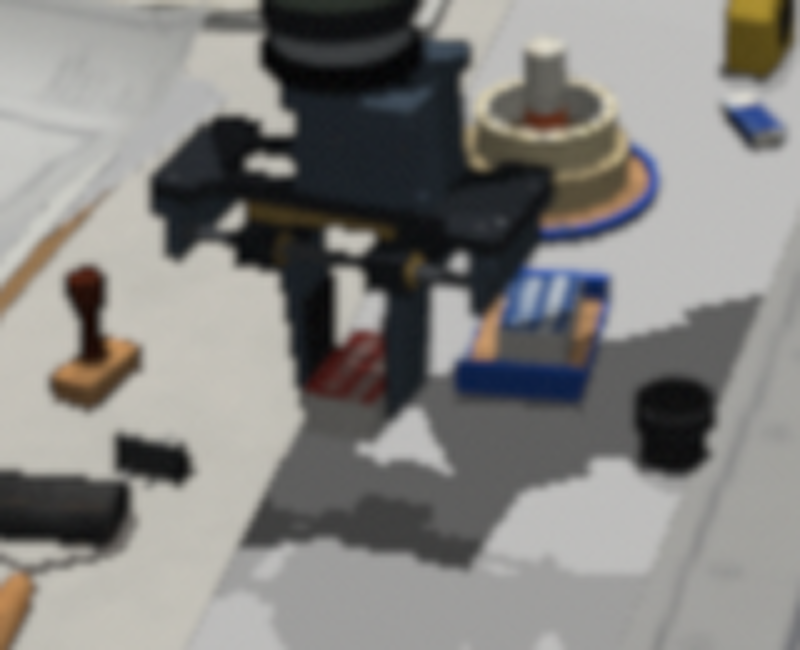

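```bash
python3 -m creep '[[[-0.313,-0.927,0.3,0,0,0],[-0.313,-0.927,0,0,0,0.0345],[-0.313,-0.927,0,0,0,0.0345],[-0.313,-0.927,0,0,0,0],[-0.313,-0.927,0,0,0,0]]]'
python3 -m creep '[[[-0.313,-0.927,0,0,0,0],[-0.313,-0.927,0,0,0,0],[-0.313,-0.927,0,0,0,0],[-0.313,-0.927,0,0,0,0],[0,0,0,0,0,0]]]'
python3 -m creep '[[[0,0,-0.7,0,0,0],[0,0,0,0,0,0]]]'
python3 - <<'E'
from h import *
s,R=state(); print(s["tcp_pos"],s["ft_force"],np.degrees(np.arctan2(R[1,0],R[0,0]))); held("red_carton",.06,.085); held("blue_carton",.02,.04);show("side","s22.png",(230,120,160,130),5); show("top","t22.png",(200,130,160,130),5)
E
```

```text
time: 48.88
tcp_pos: [0.4643, 0.1673, 0.0881]
ee_rot: [0.0, 1.0, 0.021, -0.0]
ft_force: [-0.7, 0.3, -1.1]
finger_gap: 0.0378
time: 49.5
tcp_pos: [0.4392, 0.0933, 0.088]
ee_rot: [0.0, 1.0, 0.02, -0.0]
ft_force: [1.2, 0.2, -2.0]
finger_gap: 0.0376
time: 49.75
tcp_pos: [0.4391, 0.0948, 0.0727]
ee_rot: [0.0, 1.0, 0.022, -0.001]
ft_force: [0.4, -0.1, -1.1]
finger_gap: 0.0377
[0.43907742 0.09479516 0.07265772] [ 0.43339284 -0.12650127 -1.09898486] 2.4847691719216574
side blue_carton 0.55 [299. 209.  19.  11.] 148 z5/50/95 [14. 27. 31.] c [440.1 105. ] sz [36.2 47.6] a 2.9
```

View pics/s22.png

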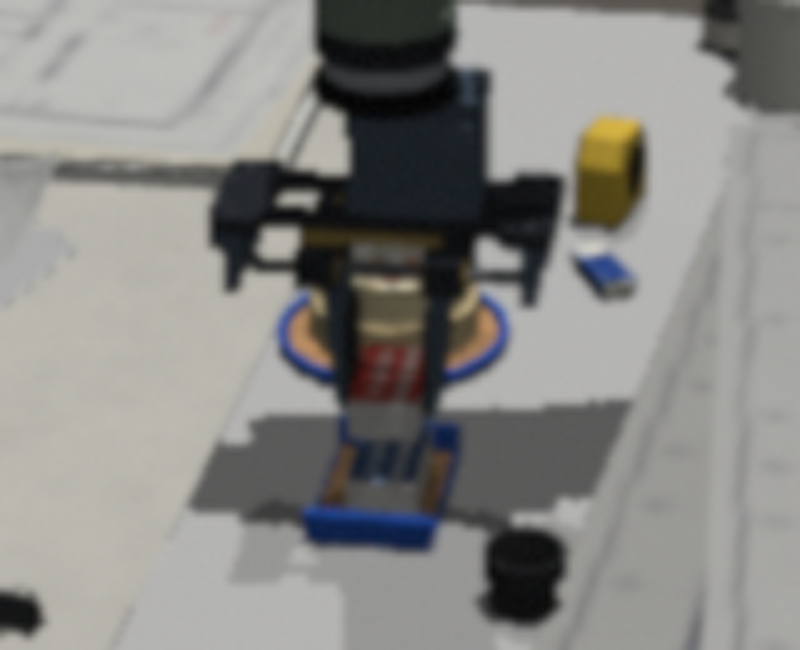

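View pics/t22.png

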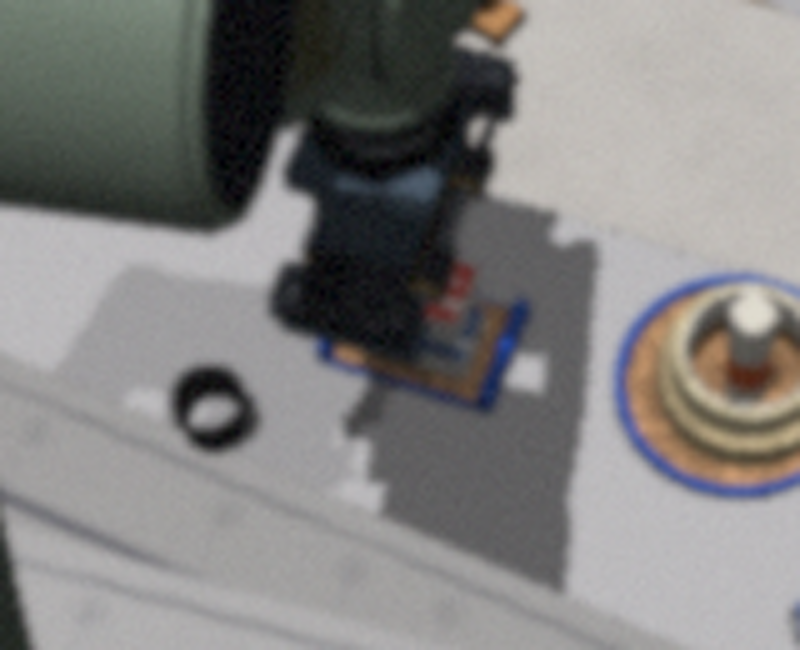

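```bash
python3 -m creep '[[[0.07,0,-0.5,0,0,0],[0,0,-0.5,0,0,0],[0,0,-0.22,0,0,0],[0,0,0,0,0,0]]]'
python3 - <<'E'
from h import *
s,R=state(); print(s["tcp_pos"],s["ft_force"]); held("red_carton",.04,.065,("side",)); show("side","s23.png",(230,120,160,130),5)
E
```

```text
time: 50.75
tcp_pos: [0.4409, 0.0945, 0.049]
ee_rot: [0.0, 1.0, 0.021, -0.001]
ft_force: [0.5, 0.6, 0.1]
finger_gap: 0.0382
[0.44090487 0.09451216 0.04897748] [0.53811564 0.63175152 0.14584632]
side red_carton 0.61 [297. 197.  21.  20.] 225 z5/50/95 [28. 52. 55.] c [441.6  94.1] sz [40.5 74.5] a 10.0
```

View pics/s23.png

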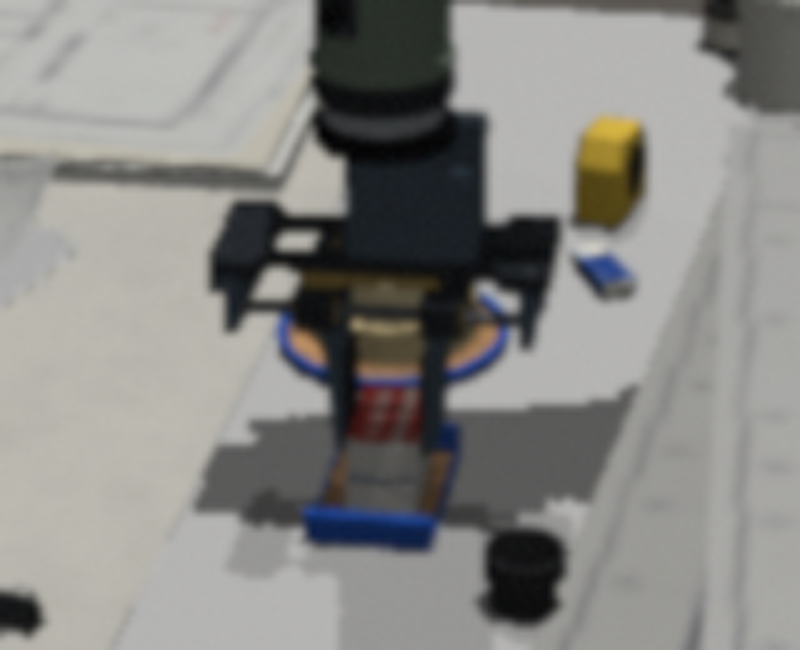

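```bash
python3 -m creep '[[[0,0,-0.08,0,0,0],[0,0,0,0,0,0]]]'
python3 -m creep '[[[0,0,0,0,0,0],[0,0,0,0,0,0],[0,0,0,0,0,0],[0,0,0,0,0,0]]]' 0.34
python3 -m creep '[[[0,0,0.5,0,0,0],[0,0,0.9,0,0,0],[0,0,0.9,0,0,0],[0,0,0.9,0,0,0],[0,0.8,0.5,0,0,0]]]'
python3 -m creep '[[[0,1,0,0,0,0],[0,1,0,0,0,0],[0,1,0,0,0,0],[0,1,0,0,0,0],[0,1,0,0,0,0]]]'
python3 -m creep '[[[0,1,0,0,0,0],[0,1,0,0,0,0],[0,1,0,0,0,0],[0,1,0,0,0,0],[0,1,0,0,0,0]]]'
python3 -m creep '[[[0,0,0,0,0,0],[0,0,0,0,0,0],[0,0,0,0,0,0],[0,0,0,0,0,0]]]'
python3 - <<'E'
from h import *
s,R=state(); print(s["tcp_pos"],s["ft_force"]); held("red_carton",.04,.065); held("blue_carton",.005,.04); held("masking_roll",.022,.038);held("clear_roll",.045,.065);held("glue_stick",.085,.11)
held("tape_measure",.055,.07);held("loupe",.028,.042);held("eraser",.005,.02)
show("side","s24.png",(230,120,160,130),5); show("top","t24.png",(220,130,230,150),3.4)
E
```

```text
time: 51.15
tcp_pos: [0.4413, 0.0946, 0.048]
ee_rot: [-0.0, 1.0, 0.021, 0.0]
ft_force: [0.2, -0.5, -0.6]
finger_gap: 0.0377
time: 51.65
tcp_pos: [0.4413, 0.0946, 0.048]
ee_rot: [-0.0, 1.0, 0.021, 0.0]
ft_force: [0.1, -0.5, -0.2]
finger_gap: 0.0603
time: 52.28
tcp_pos: [0.4418, 0.1108, 0.1234]
ee_rot: [-0.0, 1.0, 0.02, 0.001]
ft_force: [-0.9, 0.2, 0.5]
finger_gap: 0.06
time: 52.9
tcp_pos: [0.4409, 0.2122, 0.122]
ee_rot: [-0.0, 1.0, 0.022, -0.0]
ft_force: [0.6, 0.5, -0.2]
finger_gap: 0.0603
time: 53.52
tcp_pos: [0.4413, 0.3119, 0.1219]
ee_rot: [0.0, 1.0, 0.021, 0.0]
ft_force: [0.1, -0.5, 1.1]
finger_gap: 0.0602
time: 54.02
tcp_pos: [0.4413, 0.31, 0.122]
ee_rot: [0.0, 1.0, 0.021, 0.0]
ft_force: [0.4, 0.1, 0.6]
finger_gap: 0.0604
[0.44132115 0.31004645 0.12204752] [0.36396729 0.1302031  0.63136276]
top red_carton 0.8 [271. 184.  26.  20.] 297 z5/50/95 [32. 49. 53.] c [437.9  93.7] sz [42.4 64.2] a 2.1
side red_carton 0.66 [308. 204.   9.  14.] 51 z5/50/95 [32. 46. 52.] c [426.1 108.3] sz [41.6 11.8] a 88.7
side red_carton 0.24 [312. 162.  12.  13.] 54 z5/50/95 [34. 51. 57.] c [ 443.7 -10
[... 717 characters left out ...]
] 62 z5/50/95 [21. 78. 98.] c [470.5 -93.3] sz [20.4 22.5] a 83.6
top tape_measure 0.67 [392. 249.  30.  25.] 222 z5/50/95 [ 8. 53. 64.] c [ 364.  -291.5] sz [48.8 34.3] a 80.3
side tape_measure 0.86 [345. 142.  13.  24.] 70 z5/50/95 [ 7. 39. 64.] c [ 365.8 -289.5] sz [49.1 35.8] a 77.7
top loupe 0.64 [234. 204.  15.  19.] 72 z5/50/95 [-1. 23. 37.] c [350.5 185.3] sz [42.2 40.4] a 13.7
top eraser 0.64 [359. 246.  21.  15.] 180 z5/50/95 [ 6. 12. 16.] c [ 356.4 -189. ] sz [23.8 56.9] a 30.7
top eraser 0.49 [273. 195.  26.   8.] 45 z5/50/95 [ 8. 17. 25.] c [426.9  83.9] sz [31.7 68.6] a 32.6
side eraser 0.46 [345. 169.  12.  10.] 84 z5/50/95 [ 3. 12. 16.] c [ 357.7 -188. ] sz [26.3 61.8] a 28.4
```

View pics/s24.png

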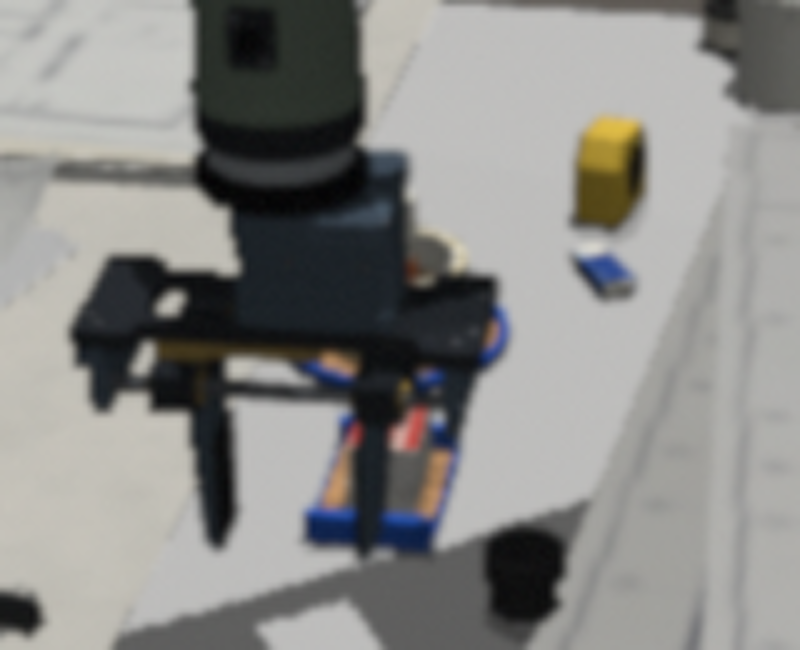

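View pics/t24.png

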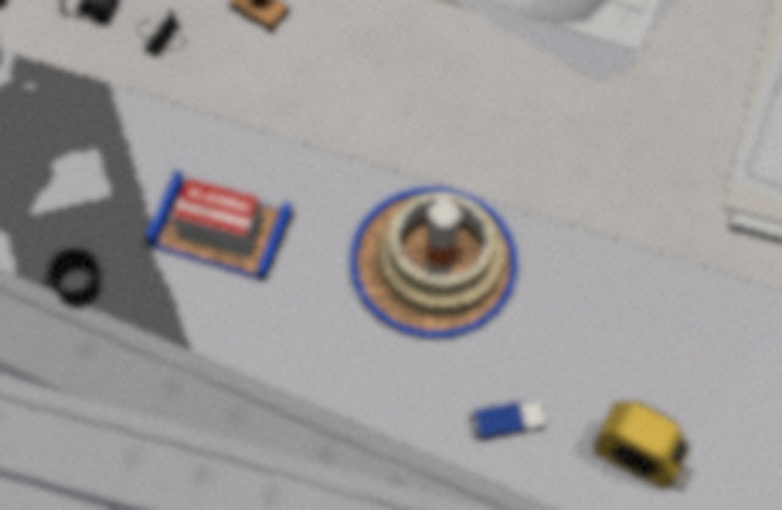

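```bash
python3 -m creep '[[[-0.5,0.9,0.9,0,0,0],[-0.5,0.9,0.9,0,0,0],[-0.5,0.9,0.9,0,0,0],[-0.5,0.9,0.9,0,0,0],[-0.5,0.9,0.9,0,0,0]]]'
python3 -m creep '[[[-0.8,0.9,0,0,0,0],[-0.8,0.9,0,0,0,0],[-0.8,0.9,0,0,0,0],[-0.8,0.9,0,0,0,0],[0,0,0,0,0,0]]]'
python3 - <<'E'
from h import *
s,R=state(); print(s["tcp_pos"],s["ft_force"]); held("red_carton",.045,.058); held("blue_carton",.005,.04); held("clear_roll",.05,.062);held("masking_roll",.025,.036);held("dish",.002,.016);held("glue_stick",.085,.11)
held("loupe",.028,.042)
show("side","s25.png",(230,120,160,130),5)
E
```

```text
time: 56.35
tcp_pos: [0.3909, 0.4011, 0.2126]
ee_rot: [0.0, 1.0, 0.021, 0.0]
ft_force: [0.4, 0.0, -0.2]
finger_gap: 0.0606
time: 56.98
tcp_pos: [0.3264, 0.4734, 0.2118]
ee_rot: [0.0, 1.0, 0.023, -0.0]
ft_force: [0.4, 0.1, -0.3]
finger_gap: 0.0602
[0.32643064 0.47337917 0.21183941] [ 0.40046556  0.11650115 -0.32728975]
top red_carton 0.53 [271. 181.  25.  23.] 278 z5/50/95 [ 6. 49. 53.] c [437.9  93.8] sz [40.3 64.3] a 2.7
top red_carton 0.38 [345. 189.   8.  22.] 16 z5/50/95 [18. 73. 97.] c [462. -93.] sz [ 7.9 20. ] a 6.5
top blue_carton 0.45 [275. 194.  24.   9.] 66 z5/50/95 [ 9. 17. 27.] c [426.3  82.2] sz [32.6 68.2] a 35.1
side blue_carton 0.57 [300. 215.  14.   5.] 19 z5/50/95 [15. 20. 28.] c [440.7 123.2] sz [11.1 38.8] a 90.0
top clear_roll 0.7 [336. 185.  29.  33.] 223 z5/50/95 [31. 52. 58.] c [470.9 -93. ] sz [85.2 83.2] a 5.6
top masking_roll 0.68 [328. 198.  39.  28.] 154 z5/50/95 [10. 28. 34.] c [ 453.4 -102.4] sz [ 60.3 100.5] a 23.7
top dish 0.65 [324. 186.  49.  44.] 782 z5/50/95 [ 2.  7. 14.] c [472.8 -86.9] sz [140.7 140.3] a 57.6
side dish 0.57 [293. 192.  26.   7.] 27 z5/50/95 [ 2.  8. 11.] c [476.9 -29.6] sz [22.9 87.8] a 76.5
top glue_stick 0.62 [344. 186.  13.  23.] 71 z5/50/95 [15. 73. 97.] c [471.  -92.5] sz [25.3 22. ] a 19.8
side glue_stick 0.59 [307. 158.   4.  18.] 47 z5/50/95 [56. 79. 98.] c [475.4 -87.3] sz [23.7 25.9] a 73.7
top loupe 0.65 [234. 203.  15.  18.] 61 z5/50/95 [ 5. 24. 36.] c [350.9 186. ] sz [42.4 39.6] a 26.9
side loupe 0.7 [326. 228.  17.  17.] 100 z5/50/95 [ 4. 24. 36.] c [352.5 187.2] sz [44.7 40.7] a 57.1
```

View pics/s25.png

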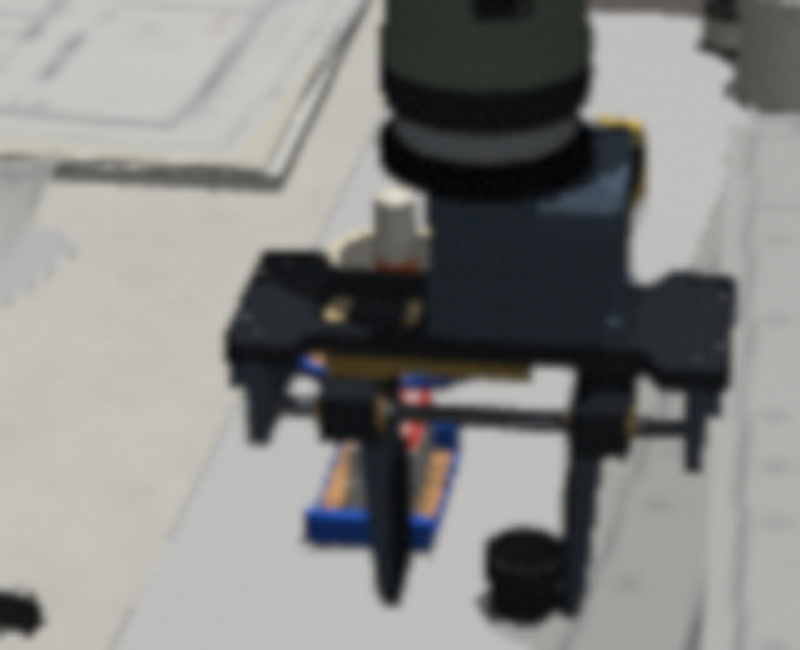

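The top view is unobstructed and every check agrees, so I'm handing in.

```bash
python3 - <<'E'
from plant import r
print(r.hand_in(), r.read_state()["time"])
E
```

```text
the job is handed in; nothing more can be done
the job is handed in; nothing more can be done
```

Both stacks are built and I handed the job in at about 57 s of the 144 s allowed. No verdict is given, so these are my own camera checks.

**Dish**
- The masking roll lies flat about 5 mm from the dish's centre (allowed 16 mm). It was last measured clear of the arm, before the clear roll went on.
- The clear roll is flat on it, about 3 mm off the masking roll's centre (allowed 12 mm). Its top reads about 55 mm, as expected.
- The glue stick stands upright inside both rolls, about 1 mm from the clear roll's centre. Its top is at about 97 mm, so it is on the floor.

**Holder**
- The blue carton is about 2–3 mm off the holder's centre, and under about 1° off its line. The red carton's top-view fit agrees with it to about 1–2 mm and 1°, with its top at about 50 mm.

**Bystanders**
- The tape measure, loupe and eraser read within about 2 mm of where they started, which is measuring noise. None was touched.

**Disagreements**
- The side camera reads 1–3 mm from the top camera. Where the gripper hid part of something, its fit was off by up to about 6 mm, so I relied on the top view for the final positions.
- The gripper blocked the side view at the end. Partly hidden items gave biased final readings: the masking roll in the top view, and the blue carton, now under the red one, in both. I relied on their earlier unobstructed measurements.

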